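# Turn the egg tray over onto the block and stand the eggs in it

### The arm

A 7-joint arm with a two-finger parallel gripper is mounted at the origin on the work surface. World frame = base frame: x ahead of the robot, y to its left, z up, the work surface at z = 0. Lengths are in mm, angles in rad, forces in N, time in s.
With the tool pointing down it reaches from about 400 to 875 mm from the base axis. Payload 4.4 kg.
Tool frame: the origin (TCP) lies on the centre line of the jaws, within the pads' length; the fingertips stand ctrl.nose_length ahead of it and the grasp point (between the pads) lies 6 mm ahead of it (ctrl.nose_length is the distance from the TCP to the fingertips, in mm); z points along the fingers, y is the direction in which the jaws open and shut (so a half turn about z gives the same grasp; the last joint's range is limited). The gripper opens to 85 mm and grips with 20 to 120 N. Pads are 22 mm wide; open, the fingers measure 114 mm over their backs; the gripper's body (76 mm by 85 mm) begins 54 mm behind the grasp point. The pads swing forward as they close: fully open they stand 13 mm farther back than shut.
Start: joints at [1.27, 0.628, 0.038, 1.517, -0.027, 0.996, -0.02], TCP at [151.248, -632.172, 256.313] pointing down, gripper open.
Joint ranges: [-3.06, 3.06], [-0.37, 2.12], [-1.25, 1.32], [0.18, 2.47], [-1.1, 4.24], [0.23, 1.98], [-2.94, 2.94]. Speed limits (rad/s): [2.57, 2.57, 3.14, 3.14, 3.14, 3.14, 3.14].

### API

Orientations are given as [roll, pitch, yaw] about the fixed x, y, z axes, in that order (R = Rz(yaw) Ry(pitch) Rx(roll)).
In Python, from cell import ctrl, vision gives the robot as it stands. The module is installed in compiled form; this text tells all that it offers.
- The arm moves only by the shell command python3 -m inch 'ROWS'. ROWS is a JSON object of lists of equal length, an entry for each row: "travel": the shift along the tool's x, y, z in cm, a list of three; "twist": the turn about the tool's z in degrees; "fingers": the finger opening in cm, from 0 to 8.54. A call has exactly 10 rows; each row is the pose to reach, as a shift and turn from the pose commanded when the call began, along the tool's axes at that moment; what a row does not reach only later rows make up. A row lasts 1/12 s, in which the tool goes at most 41.7 mm and 7.16 degrees, less where a joint would pass 70% of its speed; a pose out of reach is approached as far as the arm can. A call with a gripper value outside its range is refused whole. The fingers move at their own pace and stop on an object; the grip force is fixed at half the most. Time passes only in rows, so rows that repeat a pose let the fingers close, or fill a call up. It gives the time, the measured TCP pose, the force and the opening at its end, in the units of the state.
- ctrl.read_state(): the state, without advancing time (a new reading comes with each control period).
- vision.get_image(name): name is "side" or "top"; returns a dict with "frame" (400x640x3 uint8, red, green, blue), "fx", "fy", "cx", "cy" (pixels), "position" and "orientation" of the camera in the world. Camera axes: x right, y down, z forward; pixel columns grow to the right and rows downward; lengths in mm; the calibration is good to about 2 mm. A picture is of the moment at which its call begins. There is no depth.
- ctrl.finish_job(): hands the job in, once; it reports no verdict.
The state is a dict: "clock": time; "qpos": joint angles; "qd": joint speeds; "tau": joint torques, N m; "eef_pos": TCP position; "tool_rot": TCP orientation; "force": force on the tool from outside, world axes, zero at the start; "torque": the same for the moment, N m; "width": finger opening in mm.
Only numpy, scipy, OpenCV 4.12 (cv2) and the standard library are available. Lean on these libraries where they do the work, as an engineer would, in place of code of your own. Each camera call takes 0.05 s, during which the arm holds its last target.

### The job

The egg tray is lying face down in front of the butcher block: push it up against the block's edge and tip it over, so that it lies face up, wholly on top of the block and about square with it. Then gently stand the two eggs from the carton in pockets of the tray, upright as they stand now, without squeezing, dropping or pressing them hard, and leave everything else where it is.

Things in the scene. Friction and masses are not known exactly. Their poses are not given: they have to be found in the camera images.
- tray: egg tray, frame. Origin: middle of the pocketed face. z points from the face to the base: z up = face down (at the start), z down = face up. Body 108 (x) x 162 (y) x 24 mm on a base plate 140 (x) x 194 (y) x 6 mm at z = 24 to 30 mm. Six round pockets, 35 mm across, 14 mm deep, at x = -27, 27 and y = -54, 0, 54 mm, mouths at z = 0. Its long sides (y) start roughly parallel to the block's front, 10 to 50 mm from it.
- tray_mid (a point): middle of the grey moulded egg tray (solid, about 0.3 kg), half-way through its 30 mm thickness; axes as tray. It is too wide to grip across. Its flat base plate sticks out 16 mm past the pocketed body on all four sides; face down the plate is uppermost, with 24 mm of clear height under its rim for fingertips.
- block: butcher block of wood, fixed, 200 (x) x 420 (y) x 32 mm thick, on the table; origin at the centre of its underside. Its front side, an upright face 420 mm long and 32 mm high that looks towards the robot, is at x = -100 mm in this frame. The middle of its top is clear; a jar and a pepper mill stand at its two ends.
- carton: grey pulp egg carton base, fixed, 166 (x) x 114 (y) mm, 50 mm tall; origin at the centre of its underside. Same round pockets as the tray, at x = -52, 0, 52 and y = -26, 26 mm, mouths at z = 50 mm. A lidded tub and a spice jar stand close to its two ends (+x and -x).
- egg_a_mid (a point): hen's egg, 46 mm across, 62 mm tall, about 70 g, standing in a carton pocket, pointed end down, at the start; this point is its centre (half-way up); its z axis runs from the pointed to the blunt end. Standing in a pocket of the carton or of the tray, its centre is 20 mm above the rim of the pocket. It cracks if squeezed with over 60 N or set down with over 20 N.
- egg_b_mid (a point): hen's egg, 46 mm across, 62 mm tall, about 70 g, standing in a carton pocket, pointed end down, at the start; this point is its centre (half-way up); its z axis runs from the pointed to the blunt end. Standing in a pocket of the carton or of the tray, its centre is 20 mm above the rim of the pocket. It cracks if squeezed with over 60 N or set down with over 20 N.
- binbox: fixed food storage box with a red lid, 210 (x) x 150 (y) x 102 mm tall, on the side of the table away from the carton; origin at the centre of its underside
- tub_mid (a point): sauce jar, 68 mm across, 120 mm tall, red lid, upright on the block; bystander; this point is its centre, half-way up
- mill_mid (a point): pepper mill, 54 mm across, 130 mm tall, upright on the block; bystander; this point is its centre, half-way up
- can_mid (a point): tin can, 66 mm across, 105 mm tall, upright on the table; bystander; this point is its centre, half-way up
- cups_mid (a point): nested stack of upturned drinking cups, 74 mm across, 110 mm tall, on the table; bystander; this point is its centre, half-way up
- deli_mid (a point): lidded clear tub, 90 mm across, 78 mm tall, on the table beside the carton; bystander; this point is its centre, half-way up
- spice_mid (a point): spice jar, 52 mm across, 95 mm tall, on the table beside the carton; bystander; this point is its centre, half-way up
- packet_mid (a point): cardboard packet 110 x 75 x 50 mm lying on the lid of the storage box; bystander; this point is its centre, half-way up
Mind the look-alikes: they are no part of the job. Leave any pink or purple look-alike of the part that bears egg_b_mid alone.

How it is judged (in metres and radians):
On the way, in this order (a step that is already met when the one before it is completed fails the run):
1. the tray is tipped up on edge against the block (turned 45 to 130 degrees while touching it) (angle between tray's own z axis and vertical between 0.785 and 2.27 rad and contact force between tray and block above 0.2 N), for 0.04 s.
2. the tray lies face up, flat on the block (angle between tray's own z axis and vertical above 3.02 rad and z of tray_mid in the frame of block between 0.041 and 0.053 m and linear speed of tray below 0.03 m/s), for 0.2 s.
3. both eggs stand in pockets of the tray (angle between each of egg_a_mid, egg_b_mid's own z axis and vertical below 0.45 rad and z of egg_a_mid in the frame of tray between -0.0245 and -0.012 m and x of egg_a_mid in the frame of tray between -0.045 and 0.045 m and y of egg_a_mid in the frame of tray between -0.072 and 0.072 m and z of egg_b_mid in the frame of tray between -0.0245 and -0.012 m and x of egg_b_mid in the frame of tray between -0.045 and 0.045 m and y of egg_b_mid in the frame of tray between -0.072 and 0.072 m), for 0.2 s.
At the end, for the whole second after the job is handed in: The tray lies face up (within 7 degrees of level) on the block, at most 10 mm of its base over the block's edge, within 20 degrees of square with it; both eggs stand seated in pockets of the tray, pointed end down, leaning less than 25 degrees; all at rest (all of step 3 and angle between tray's own z axis and vertical above 3.02 rad and z of tray_mid in the frame of block between 0.041 and 0.053 m and x of tray_mid in the frame of block between -0.04 and 0.04 m and y of tray_mid in the frame of block between -0.123 and 0.123 m and angle between the x axis of tray and the x axis of block, either way round below 0.35 rad and linear speed of each of tray, egg_a, egg_b below 0.02 m/s); the robot touches nothing.
It fails at once if a bystander (jar, mill, can, cups, lidded tub, spice jar, packet) is knocked over or shifted by more than 30 mm (distance of any of tub_mid, mill_mid, can_mid, cups_mid, deli_mid, spice_mid, packet_mid from where it was at the start of the episode above 0.03 m).
It fails at once if an egg is dropped or rolls onto its side (angle between any of egg_a_mid, egg_b_mid's own z axis and vertical above 1.2 rad).
It fails at once if an egg is crushed in the fingers (over 60 N) (contact force between the fingers and egg_a above 60 N or contact force between the fingers and egg_b above 60 N).
It fails at once if an egg is pressed or dropped hard into the tray (over 20 N) (contact force between any of egg_a, egg_b and tray above 20 N).
It also fails if it takes over 72 s, if anything falls off the work surface, if the arm or the gripper's body presses on something with over 40 N, if the wrist force passes 120 N, or if a joint passes its speed limit or range.

## Working session

There is one attempt and no reset: what is moved stays moved. The work goes in short steps, Python scripts to look and compute and a shell command to move; the robot and the scene stay as the last step left them, time stands still between calls to the robot, and variables do not carry over. Pictures are saved under pics/ and viewed, and the job is handed in when it is done.

```bash
mkdir -p pics; ls
cat > h.py <<'E'
import numpy as np, cv2
from cell import ctrl, vision
from scipy.spatial.transform import Rotation as R
E
python3 - <<'E'
from h import *
print(ctrl.read_state(), ctrl.nose_length)
for n in ("side","top"):
    d=vision.get_image(n); print({k:v for k,v in d.items() if k!="frame"})
    cv2.imwrite(f"pics/{n}0.png",d["frame"][:,:,::-1]); np.savez(f"{n}0.npz",**d)
E
```

```text
pics
{'clock': 0.0, 'qpos': array([ 1.27018238,  0.62936322,  0.03842891,  1.51838591, -0.02702522,
        0.99629334, -0.01998373]), 'qd': array([ 6.72703147e-04, -8.94871840e-04,  1.14073713e-03,  9.93389454e-04,
        4.49866176e-04,  8.84820923e-05,  1.28089689e-03]), 'tau': array([-1.22719630e-04, -5.63407373e+01,  1.22629881e+00, -1.93446010e+01,
        1.11047199e-02,  1.05585656e-02,  4.58234206e-05]), 'eef_pos': array([ 151.1358252 , -631.58106488,  255.37199763]), 'tool_rot': array([-3.13966013e+00, -2.03469234e-06,  2.34826637e-01]), 'force': array([ 0.91199135, -0.55990416,  0.50779411]), 'torque': array([ 0.01484072, -0.00701542,  0.04544818]), 'width': 84.97045786762102} 25.0
{'fx': 406.9599534679109, 'fy': 406.9599534679109, 'cx': 322.13795513348515, 'cy': 201.60167324397, 'position': array([495.34471879, 713.27742331, 851.53293652]), 'orientation': array([-2.37505521, -0.00434629, -3.0750349 ])}
{'fx': 458.61489548621694, 'fy': 458.61489548621694, 'cx': 317.22821318801783, 'cy': 200.15321015433335, 'position': array([ 293.01586924,  -13.50866235, 1270.36729271]), 'orientation': array([-2.92431534,  0.00553974, -1.54651896])}
```

View pics/side0.png

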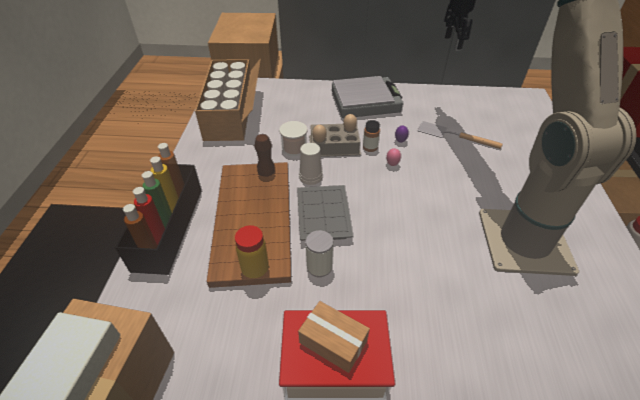

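View pics/top0.png

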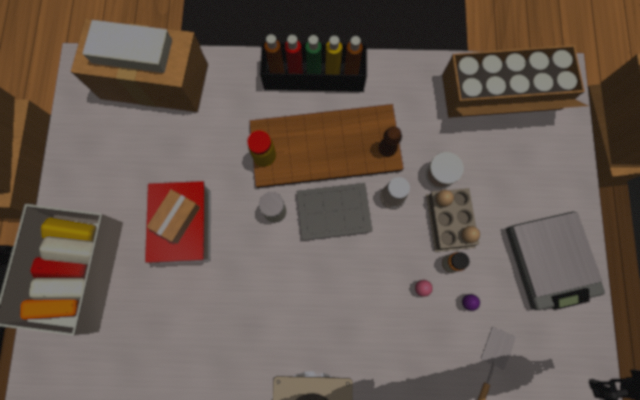

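The side and top views show the block (top px ~325,145) and the tray in front of it (px 334,211). The can is at (272,206) and the cups at (398,190). The carton is at (455,217), with brown eggs at (445,197) and (470,234). The look-alikes are the pink egg at (424,288) and the purple one at (471,302). I'll check crops next.

```bash
cat >> h.py <<'E'
def cam(n):
    d=np.load(n,allow_pickle=True) if isinstance(n,str) else n
    K=np.array([[d["fx"],0,d["cx"]],[0,d["fy"],d["cy"]],[0,0,1.]]); return K,R.from_euler("xyz",d["orientation"]).as_matrix(),np.array(d["position"])
def at_z(c,uv,z):
    K,M,p=c; r=M@np.linalg.inv(K)@[uv[0],uv[1],1]; return p+r*(z-p[2])/r[2]
def tri(c1,uv1,c2,uv2):
    A=[];b=[]
    rs=[]
    for (K,M,p),uv in((c1,uv1),(c2,uv2)):
        r=M@np.linalg.inv(K)@[uv[0],uv[1],1]; r/=np.linalg.norm(r); P=np.eye(3)-np.outer(r,r); A.append(P); b.append(P@p)
    x=np.linalg.lstsq(np.vstack(A),np.hstack(b),rcond=None)[0]
    return x, [np.linalg.norm(A[i]@x-b[i]) for i in (0,1)]
def proj(c,X):
    K,M,p=c; q=K@M.T@(np.array(X,float)-p); return q[:2]/q[2]
def crop(src,out,x0,y0,x1,y1,s):
    im=cv2.imread(src)[y0:y1,x0:x1]; im=cv2.resize(im,None,fx=s,fy=s,interpolation=cv2.INTER_CUBIC); cv2.imwrite(out,im)
E
python3 - <<'E'
from h import *
crop("pics/top0.png","pics/tc1.png",240,95,410,250,4.5)
crop("pics/top0.png","pics/tc2.png",380,140,500,320,3.3)
crop("pics/side0.png","pics/sc1.png",200,110,420,290,3.6)
E
```

```text
(no output)
```

View pics/tc1.png

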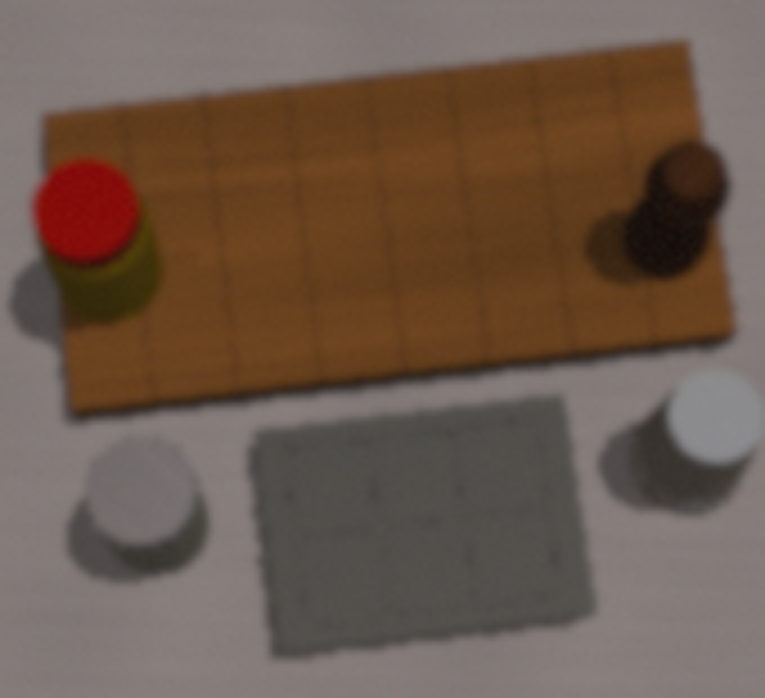

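View pics/tc2.png

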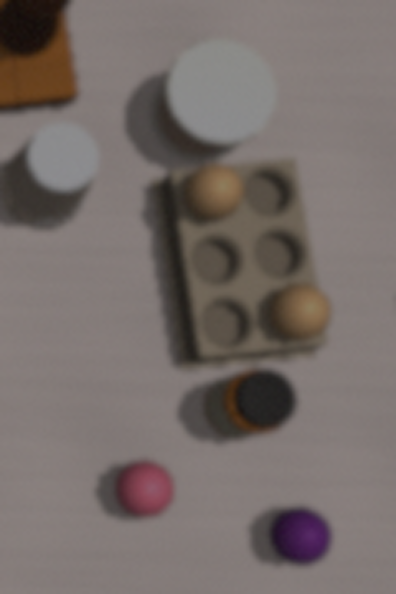

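View pics/sc1.png

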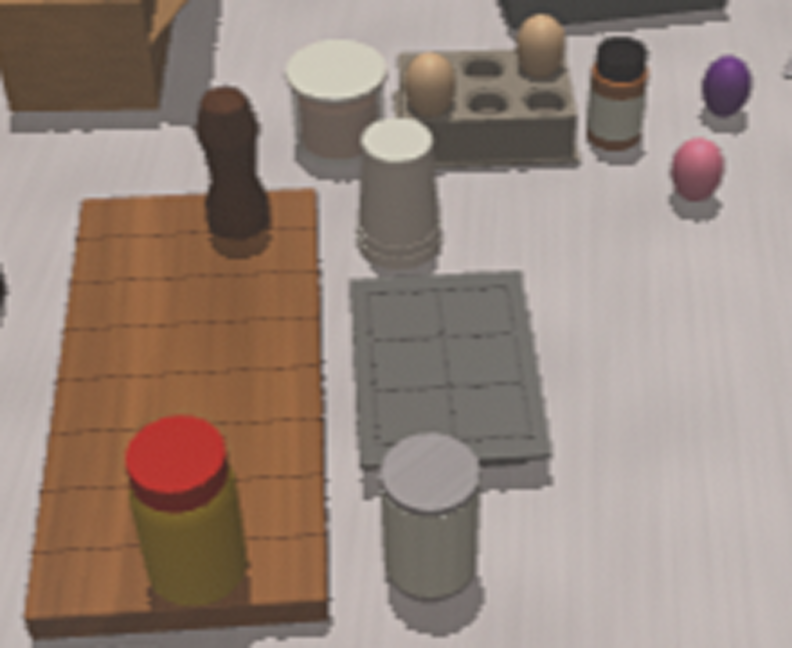

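The choice is clear. The brown eggs stand in the carton, at crop px (214,192) and (301,311). The pink (144,488) and purple (301,536) eggs lie loose on the table, so I'll leave them alone. The tray is the grey slab with corners at crop px (255,435), (562,400), (590,612) and (275,655). Next I'll work out positions.

Run:
```python
from h import *
T=cam("top0.npz");S=cam("side0.npz")
np.set_printoptions(precision=1,suppress=True)
def t1(x,y,s=4.5,o=(240,95)): return ((x+.5)/s-.5+o[0],(y+.5)/s-.5+o[1])
def t2(x,y): return t1(x,y,3.3,(380,140))
def s1(x,y): return t1(x,y,3.6,(200,110))
print("block tri")
prs={"blk far L/jar":((43,115),(28,622)),}
# block corners top: near-left(70,412) near-right(732,335) far-right(688,42) far-left(43,115); side: (326,606)?,(316,190),(82,201),(30,620)
for nm,a,b in [("nearL",(70,410),(326,604)),("nearR",(733,334),(316,191)),("farR",(688,42),(82,202)),("farL",(43,115),(30,622))]:
    print("block",nm,tri(T,t1(*a),S,s1(*b)), at_z(T,t1(*a),32),at_z(S,s1(*b),32))
for nm,a,b in [("farL",(255,434),(362,463)),("farR",(564,398),(351,282)),("nearR",(592,612),(522,272)),("nearL",(275,654),(549,455))]:
    print("tray",nm,tri(T,t1(*a),S,s1(*b)), at_z(T,t1(*a),30),at_z(S,s1(*b),30))
for nm,a,b in [("egg1",(215,192),(430,85)),("egg2",(300,311),(541,47))]:
    print(nm,tri(T,t2(*a),S,s1(*b)), at_z(T,t2(*a),70),at_z(S,s1(*b),70))
for nm,a in [("cFL",(170,175)),("cFR",(296,160)),("cNR",(325,340)),("cNL",(195,358))]:
    print("carton",nm,at_z(T,t2(*a),50))
for nm,a,z in [("tub",(87,212),152),("mill",(690,175),162),("can",(141,492),105),("cups",(714,417),110)]:
    print(nm,at_z(T,t1(*a),z))
for nm,a,z in [("deli",(221,93),78),("spice",(264,400),95)]: print(nm,at_z(T,t2(*a),z))
```

```text
block tri
block nearL (array([604.6, 175. ,  24.9]), [np.float64(0.4932733504566328), np.float64(0.49327335045681087)]) [603.3 173.9  32. ] [603.2 179.8  32. ]
block nearR (array([ 662.8, -237.7,   27.7]), [np.float64(0.040380096120003206), np.float64(0.04038009612047302)]) [ 661.6 -236.9   32. ] [ 661.9 -232.7   32. ]
block farR (array([ 860.4, -212.3,   24.7]), [np.float64(0.5336564980962115), np.float64(0.5336564980960161)]) [ 856.5 -211.1   32. ] [ 857.8 -204.4   32. ]
block farL (array([797.8, 202.6,  25.9]), [np.float64(1.839073383105628), np.float64(1.8390733831058146)]) [797.4 201.6  32. ] [793.7 206.9  32. ]
tray farL (array([591.6,  58.9,  30.2]), [np.float64(0.47652723768193367), np.float64(0.4765272376819334)]) [591.2  58.9  30. ] [592.1  58.5  30. ]
tray farR (array([ 620.8, -132.7,   23.2]), [np.float64(0.469361431297727), np.float64(0.46936143129783076)]) [ 618.5 -132.    30. ] [ 620.2 -125.9   30. ]
tray nearR (array([ 484.2, -149.1,   28.5]), [np.float64(0.9318077379308941), np.float64(0.9318077379311379)]) [ 484.9 -149.2   30. ] [ 483.4 -147.3   30. ]
tray nearL (array([456.7,  41.8,  29.4]), [np.float64(1.8577264459722431), np.float64(1.8577264459718672)]) [454.8  42.2  30. ] [458.6  41.8  30. ]
egg1 (array([ 572.4, -342.8,   66.8]), [np.float64(0.33965423326240446), np.float64(0.3396542332628681)]) [ 572. -342.   70.] [ 571.8 -338.3   70. ]
egg2 (array([ 475.7, -406.9,   67.4]), [np.float64(0.8073561785062351), np.float64(0.8073561785057137)]) [ 476.1 -406.2   70. ] [ 475.  -402.8   70. ]
carton cFL [ 590.3 -310.8   50. ]
carton cFR [ 605.4 -415.5   50. ]
carton cNR [ 456.  -431.8   50. ]
carton cNL [ 439.  -326.5   50. ]
tub [690.1 152.3 152. ]
mill [ 716.3 -190.6  162. ]
can [537.2 119.2 105. ]
cups [ 588.2 -211.1  110. ]
deli [ 653.4 -347.7   78. ]
spice [ 402.4 -367.    95. ]
```

```bash
cat >> h.py <<'E'
def go(target,yaw_deg=None,cmd=None):
    s=ctrl.read_state(); p=s["eef_pos"] if cmd is None else np.array(cmd)
    M=R.from_euler("xyz",s["tool_rot"]).as_matrix()
    t=M.T@(np.array(target,float)-p)/10
    y=np.degrees(s["tool_rot"][2]); 
    print("travel cm",np.round(t,2),"twist",None if yaw_deg is None else round(y-yaw_deg,2),"at",np.round(p,1),"yaw",round(y,2))
# block frame: origin (730,-17), yaw 8.1
BO=np.array([730.,-17,0]);BY=8.1
def blk(x,y,z): return BO+R.from_euler("z",BY,degrees=True).as_matrix()@[x,y,z]
def toblk(p): return R.from_euler("z",-BY,degrees=True).as_matrix()@(np.array(p)-BO)
E
python3 - <<'E'
from h import *
go((430,-60,256),8.1); print(toblk((430,-60,0)),toblk((538,-45,0)))
E
```

```text
travel cm [ 4.042e+01 -4.911e+01  3.000e-02] twist 5.35 at [ 151.1 -631.6  255.5] yaw 13.45
[-3.03065850e+02 -3.00647701e-01  0.00000000e+00] [-194.02977678   -0.66762588    0.        ]
```

```bash
python3 -m inch '{"travel":[[2.2,-2.7,0],[4.6,-5.6,0],[7,-8.5,0],[9.4,-11.4,0],[11.8,-14.3,0],[14.2,-17.2,0],[16.6,-20.1,0],[19,-23,0],[20.2,-24.5,0],[20.2,-24.5,0]],"twist":[0,1,2,3,4,5,5.4,5.4,5.4,5.4],"fingers":[8.5,8.5,8.5,8.5,8.5,8.5,8.5,8.5,8.5,8.5]}'
python3 -c "
from h import *
go((430,-60,256),8.1)"
```

```text
clock: 0.93
eef_pos: [292.7, -342.1, 256.1]
tool_rot: [-3.138, -0.001, 0.148]
force: [-0.3, -0.1, -0.3]
width: 84.6
travel cm [ 17.73 -25.88   0.11] twist 0.37 at [ 292.7 -342.1  256.1] yaw 8.47
```

```bash
python3 -m inch '{"travel":[[2,-3,0],[4.2,-6.2,0],[6.4,-9.4,0],[8.6,-12.6,0],[10.8,-15.8,2],[13,-19,5],[15.2,-22.2,8],[17.4,-25,11],[17.7,-25.9,15],[17.7,-25.9,18]],"twist":[0.4,0.4,0.4,0.4,0.4,0.4,0.4,0.4,0.4,0.4],"fingers":[8.5,8.5,8.5,8.5,8.5,8.5,8.5,8.5,8.5,8.5]}'
python3 - <<'E'
from h import *
go((430,-60,36),8.1)
for n in ("side","top"):
    d=vision.get_image(n); cv2.imwrite(f"pics/{n}1.png",d["frame"][:,:,::-1])
crop("pics/top1.png","pics/t1c.png",240,95,410,300,2.9)
crop("pics/side1.png","pics/s1c.png",200,100,520,290,2.4)
E
```

```text
clock: 1.77
eef_pos: [432.6, -64.0, 80.7]
tool_rot: [3.141, -0.006, 0.138]
force: [1.0, 0.5, -0.9]
width: 85.3
travel cm [-0.22 -0.43  4.47] twist -0.2 at [432.6 -64.   80.7] yaw 7.9
```

View pics/s1c.png

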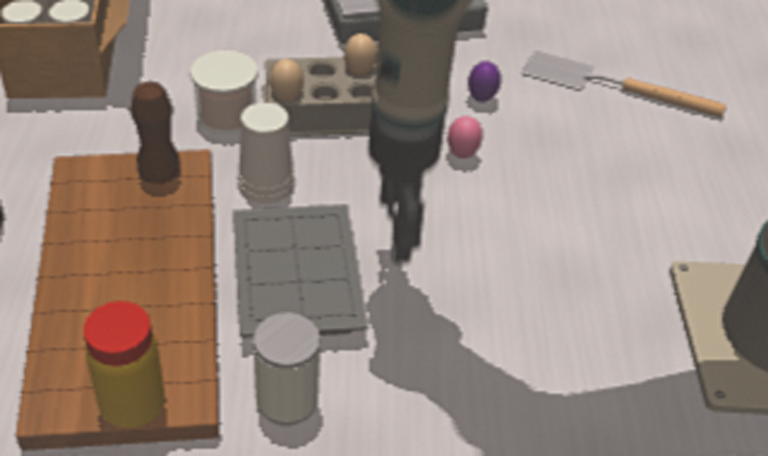

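View pics/t1c.png

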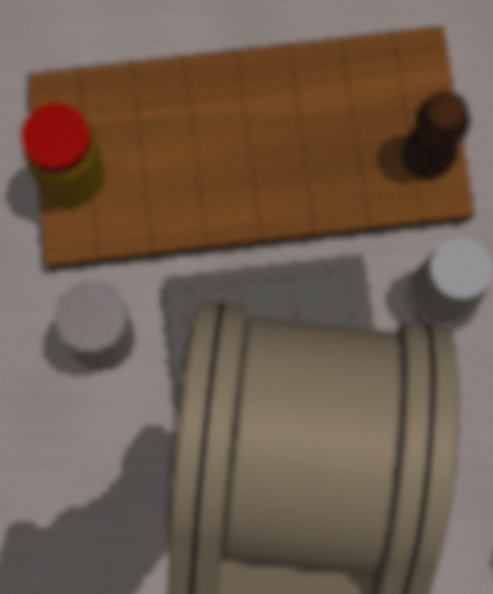

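The gripper (side crop px 405,250) stands behind the tray's near edge (px 360,330 to 347,208), with nothing else nearby. I'll go down next, then push.

```bash
python3 -m inch '{"travel":[[0,-0.2,2],[-0.1,-0.4,3.5],[-0.2,-0.4,4.5],[-0.2,-0.4,5],[-0.2,-0.4,5],[0.5,-0.4,5],[1,-0.4,5],[1.5,-0.4,5],[2,-0.4,5],[2,-0.4,5]],"twist":[0,0,0,0,0,0,0,0,0,0],"fingers":[8.5,8.5,8.5,8.5,8.5,8.5,8.5,8.5,8.5,8.5]}'
python3 - <<'E'
from h import *
go(blk(-194-70-11,0,30),8.1)
print(toblk(ctrl.read_state()["eef_pos"]))
E
```

```text
clock: 2.7
eef_pos: [451.0, -60.5, 32.8]
tool_rot: [3.14, -0.004, 0.132]
force: [0.7, 0.6, 0.6]
width: 84.8
travel cm [ 0.73 -0.38  0.29] twist -0.52 at [451.  -60.5  32.8] yaw 7.58
[-282.34434      -3.7473415    32.84864783]
```

```bash
python3 -m inch '{"travel":[[0.3,-0.1,0.1],[0.6,-0.2,0.1],[0.9,-0.3,0.1],[1.2,-0.3,0.1],[1.5,-0.3,0.1],[1.8,-0.3,0.1],[2.1,-0.3,0.1],[2.4,-0.3,0.1],[2.6,-0.3,0.1],[2.7,-0.3,0.1]],"twist":[-0.4,-0.4,-0.4,-0.4,-0.4,-0.4,-0.4,-0.4,-0.4,-0.4],"fingers":[8.5,8.5,8.5,8.5,8.5,8.5,8.5,8.5,8.5,8.5]}'
python3 - <<'E'
from h import *
s=ctrl.read_state(); print(toblk(s["eef_pos"]),s["force"],s["torque"])
E
```

```text
clock: 3.53
eef_pos: [474.4, -53.6, 30.2]
tool_rot: [3.141, 0.002, 0.14]
force: [-2.5, -0.9, 0.7]
width: 84.9
[-2.58157379e+02 -2.25115210e-01  3.02438506e+01] [-2.52521401 -0.90821758  0.68933481] [-0.1604163   0.42431906 -0.02887495]
```

```bash
python3 -m inch '{"travel":[[0.1,0,0],[0.2,0,0],[0.3,0,0],[0.4,0,0],[0.5,0,0],[0.6,0,0],[0.7,0,0],[0.7,0,0],[0.7,0,0],[0.7,0,0]],"twist":[0,0,0,0,0,0,0,0,0,0],"fingers":[8.5,8.5,8.5,8.5,8.5,8.5,8.5,8.5,8.5,8.5]}'
python3 - <<'E'
from h import *
s=ctrl.read_state(); print(toblk(s["eef_pos"]),s["force"],s["torque"])
for n in ("side",):
    d=vision.get_image(n); cv2.imwrite(f"pics/{n}2.png",d["frame"][:,:,::-1])
crop("pics/side2.png","pics/s2c.png",200,100,420,290,3)
E
```

```text
clock: 4.37
eef_pos: [482.3, -52.2, 30.6]
tool_rot: [-3.141, -0.001, 0.141]
force: [-1.2, 0.1, -0.4]
width: 84.6
[-2.50149409e+02  8.78586297e-02  3.05791159e+01] [-1.20250939  0.14020198 -0.42109418] [-0.0263426   0.14255169 -0.05516003]
```

View pics/s2c.png

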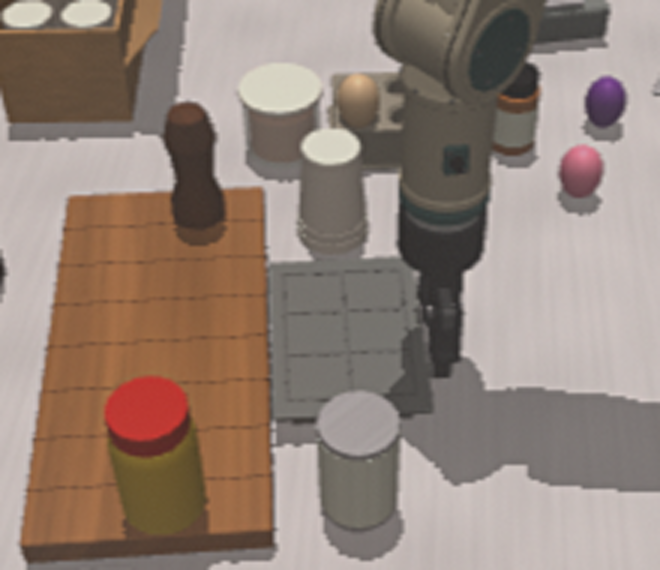

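The tray (crop px 270-430, 262-415) is almost touching the block's front (px 268). I'll press on in small steps and watch the force.

```bash
python3 -m inch '{"travel":[[0.1,0,0],[0.2,0,0],[0.3,0,0],[0.35,0,0],[0.4,0,0],[0.45,0,0],[0.5,0,0],[0.5,0,0],[0.5,0,0],[0.5,0,0]],"twist":[0,0,0,0,0,0,0,0,0,0],"fingers":[8.5,8.5,8.5,8.5,8.5,8.5,8.5,8.5,8.5,8.5]}'
python3 - <<'E'
from h import *
s=ctrl.read_state(); print(toblk(s["eef_pos"]),s["force"],s["torque"])
E
```

```text
clock: 5.25
eef_pos: [484.3, -52.1, 30.3]
tool_rot: [3.141, 0.005, 0.14]
force: [-8.3, -1.2, 6.9]
width: 85.0
[-2.48220995e+02 -1.45392111e-01  3.03263012e+01] [-8.29157171 -1.21601489  6.94259084] [-0.06774911  1.52234889  0.00878738]
```

```bash
python3 -m inch '{"travel":[[0.15,0,0],[0.2,0,-0.2],[0.2,0,-0.4],[0.2,0,-0.6],[0.2,0,-0.8],[0.2,0,-1.0],[0.2,0,-1.2],[0.25,0,-1.4],[0.25,0,-1.5],[0.25,0,-1.5]],"twist":[0,0,0,0,0,0,0,0,0,0],"fingers":[8.5,8.5,8.5,8.5,8.5,8.5,8.5,8.5,8.5,8.5]}'
python3 - <<'E'
from h import *
s=ctrl.read_state(); print(toblk(s["eef_pos"]),s["force"],s["torque"])
for n in ("side",):
    d=vision.get_image(n); cv2.imwrite(f"pics/{n}3.png",d["frame"][:,:,::-1])
crop("pics/side3.png","pics/s3c.png",200,100,420,290,3)
E
```

```text
clock: 6.08
eef_pos: [485.1, -52.5, 44.5]
tool_rot: [3.14, 0.008, 0.141]
force: [-8.0, -2.3, -0.9]
width: 85.3
[-247.46297231   -0.6692137    44.54807468] [-7.99172199 -2.30510228 -0.93798658] [-0.27631995  1.74643971  0.2937207 ]
```

View pics/s3c.png

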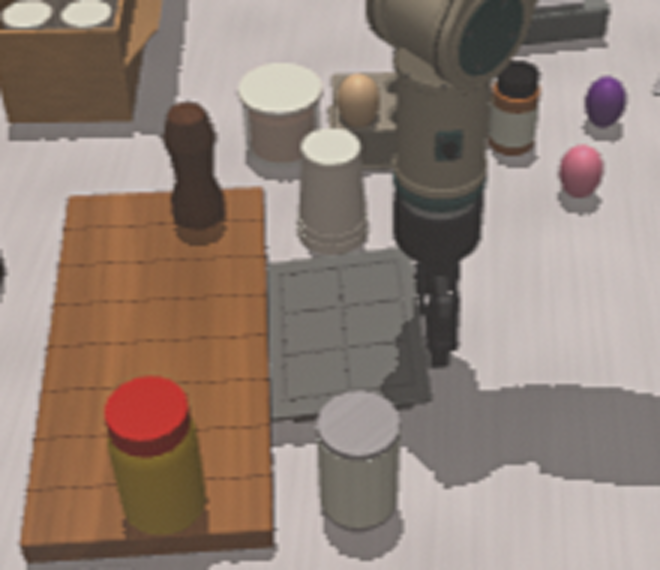

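The near edge is rising: its right side went from crop row 262 to 250. The friction lift works, so I'll carry on along the arc.

```bash
python3 -m inch '{"travel":[[0.05,0,-0.3],[0.1,0,-0.6],[0.15,0,-0.9],[0.2,0,-1.2],[0.3,0,-1.5],[0.35,0,-1.8],[0.45,0,-2.1],[0.5,0,-2.4],[0.6,0,-2.7],[0.65,0,-2.8]],"twist":[0,0,0,0,0,0,0,0,0,0],"fingers":[8.5,8.5,8.5,8.5,8.5,8.5,8.5,8.5,8.5,8.5]}'
python3 - <<'E'
from h import *
s=ctrl.read_state(); print(toblk(s["eef_pos"]),s["force"],s["torque"])
for n in ("side",):
    d=vision.get_image(n); cv2.imwrite(f"pics/{n}4.png",d["frame"][:,:,::-1])
crop("pics/side4.png","pics/s4c.png",200,100,420,290,3)
E
```

```text
clock: 6.97
eef_pos: [490.2, -52.0, 72.5]
tool_rot: [3.139, 0.011, 0.141]
force: [-11.7, -1.5, 0.4]
width: 84.8
[-242.38504968   -0.88367897   72.47176803] [-11.67116506  -1.5305047    0.41357302] [-0.28593749  2.34716258  0.22722845]
```

View pics/s4c.png

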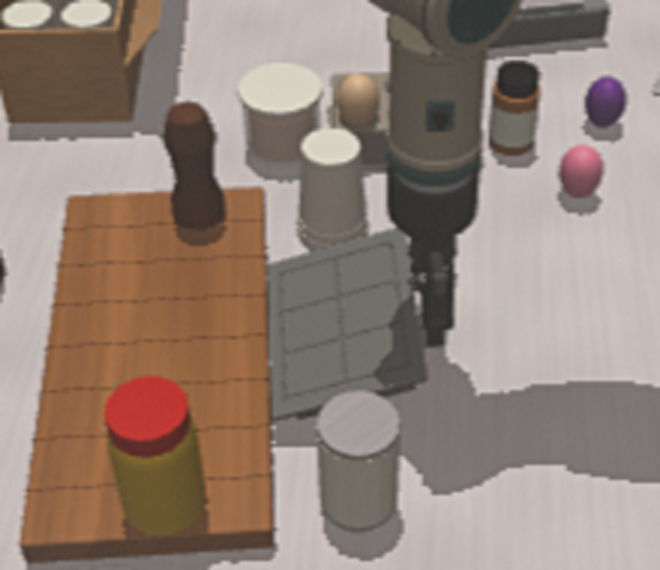

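```bash
python3 -m inch '{"travel":[[0.15,0,-0.4],[0.33,0,-0.8],[0.52,0,-1.2],[0.73,0,-1.6],[0.96,0,-2.0],[1.2,0,-2.4],[1.5,0,-2.8],[1.8,0,-3.2],[2.1,0,-3.6],[2.4,0,-4.0]],"twist":[0,0,0,0,0,0,0,0,0,0],"fingers":[8.5,8.5,8.5,8.5,8.5,8.5,8.5,8.5,8.5,8.5]}'
python3 - <<'E'
from h import *
s=ctrl.read_state(); print(toblk(s["eef_pos"]),s["force"],s["torque"])
for n in ("side",):
    d=vision.get_image(n); cv2.imwrite(f"pics/{n}5.png",d["frame"][:,:,::-1])
crop("pics/side5.png","pics/s5c.png",200,100,420,290,3)
E
```

```text
clock: 7.85
eef_pos: [516.6, -47.8, 112.9]
tool_rot: [3.141, 0.006, 0.141]
force: [1.6, 0.3, 0.7]
width: 85.2
[-215.63007231   -0.37224344  112.90559175] [1.55476311 0.31995213 0.7210896 ] [ 0.07327722 -0.08040613  0.03215478]
```

View pics/s5c.png

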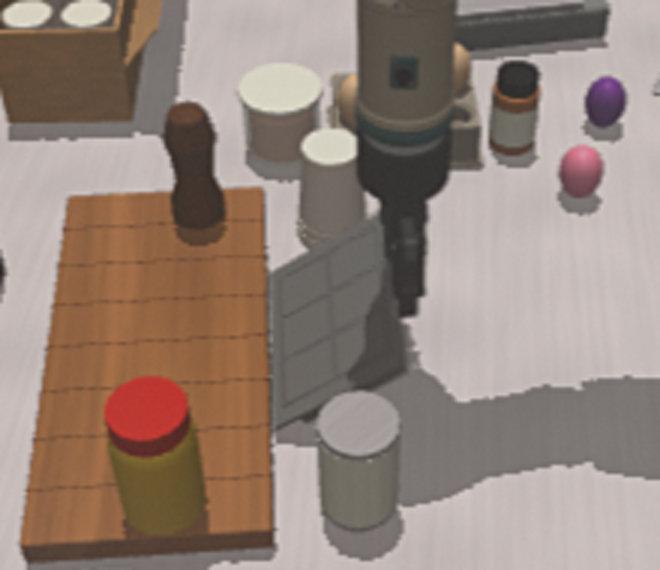

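```bash
python3 -m inch '{"travel":[[0.5,0,-0.3],[1.0,0,-0.6],[1.55,0,-0.9],[2.1,0,-1.2],[2.7,0,-1.5],[3.3,0,-1.8],[3.9,0,-2.1],[4.5,0,-2.4],[5.0,0,-2.6],[5.4,0,-2.8]],"twist":[0,0,0,0,0,0,0,0,0,0],"fingers":[8.5,8.5,8.5,8.5,8.5,8.5,8.5,8.5,8.5,8.5]}'
python3 - <<'E'
from h import *
s=ctrl.read_state(); print(toblk(s["eef_pos"]),s["force"],s["torque"])
for n in ("side",):
    d=vision.get_image(n); cv2.imwrite(f"pics/{n}6.png",d["frame"][:,:,::-1])
crop("pics/side6.png","pics/s6c.png",200,100,420,290,3)
E
```

```text
clock: 8.73
eef_pos: [573.8, -39.3, 141.7]
tool_rot: [-3.142, -0.0, 0.14]
force: [0.7, 0.3, 0.0]
width: 84.9
[-1.57815861e+02 -4.45943547e-02  1.41698957e+02] [0.65260811 0.28430067 0.01604216] [-0.00231155 -0.01385235  0.02315886]
```

View pics/s6c.png

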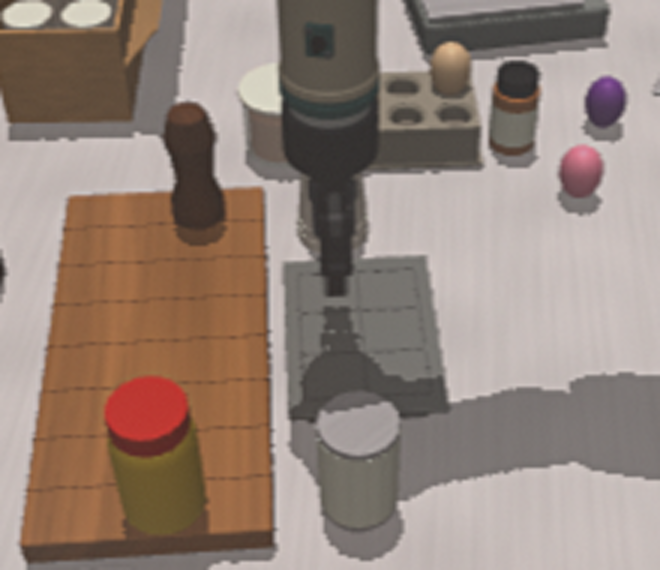

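The tray has slipped off the fingertips and lies face down again, about 15 mm from the block (crop px 285-447, 258-415). When open, the fingertips stand only about 12 mm ahead of the TCP, so I was too high. I'll redo it with the fingers about 11 mm lower.

```bash
python3 -m inch '{"travel":[[-2.5,0,0],[-5.5,0,0],[-8.5,0,0],[-11,0,2],[-12.7,0,5],[-12.7,0,8],[-12.7,0,11],[-12.7,0,12],[-12.7,0,12.1],[-12.7,0,12.1]],"twist":[0,0,0,0,0,0,0,0,0,0],"fingers":[8.5,8.5,8.5,8.5,8.5,8.5,8.5,8.5,8.5,8.5]}'
python3 - <<'E'
from h import *
s=ctrl.read_state(); print(toblk(s["eef_pos"]),s["force"],s["torque"])
for n in ("side","top"):
    d=vision.get_image(n); cv2.imwrite(f"pics/{n}7.png",d["frame"][:,:,::-1])
crop("pics/side7.png","pics/s7c.png",200,100,420,290,3)
E
```

```text
clock: 9.62
eef_pos: [447.1, -56.9, 20.1]
tool_rot: [-3.141, 0.001, 0.141]
force: [-0.1, -0.2, 0.4]
width: 84.8
[-285.70320822    0.40509308   20.11450893] [-0.12550447 -0.23337959  0.44515353] [0.0611618  0.00708754 0.03874489]
```

View pics/s7c.png

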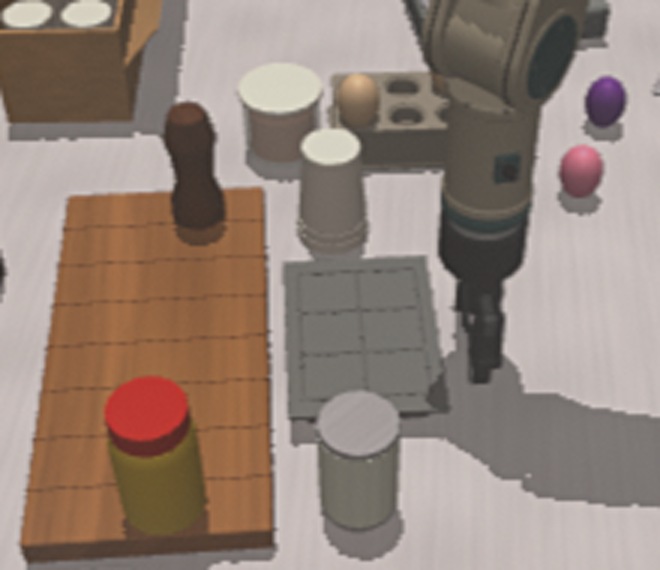

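```bash
python3 -m inch '{"travel":[[0.6,0,0],[1.2,0,0],[1.7,0,0],[2.1,0,0],[2.5,0,0],[2.9,0,0],[3.3,0,0],[3.6,0,0],[3.9,0,0],[4.1,0,0]],"twist":[0,0,0,0,0,0,0,0,0,0],"fingers":[8.5,8.5,8.5,8.5,8.5,8.5,8.5,8.5,8.5,8.5]}'
python3 - <<'E'
from h import *
s=ctrl.read_state(); print(toblk(s["eef_pos"]),s["force"],s["torque"])
E
```

```text
clock: 10.55
eef_pos: [484.4, -52.4, 20.1]
tool_rot: [3.14, 0.007, 0.14]
force: [-14.1, -1.3, 12.0]
width: 84.9
[-248.14348564   -0.45518166   20.10634818] [-14.07965954  -1.31614113  11.97012156] [-0.14611306  2.55803727  0.12422965]
```

```bash
python3 -m inch '{"travel":[[0.1,0,-0.4],[0.1,0,-0.8],[0.1,0,-1.2],[0.1,0,-1.6],[0.15,0,-2.0],[0.2,0,-2.4],[0.3,0,-2.8],[0.4,0,-3.2],[0.5,0,-3.6],[0.65,0,-4.0]],"twist":[0,0,0,0,0,0,0,0,0,0],"fingers":[8.5,8.5,8.5,8.5,8.5,8.5,8.5,8.5,8.5,8.5]}'
python3 - <<'E'
from h import *
s=ctrl.read_state(); print(toblk(s["eef_pos"]),s["force"],s["torque"])
for n in ("side",):
    d=vision.get_image(n); cv2.imwrite(f"pics/{n}8.png",d["frame"][:,:,::-1])
crop("pics/side8.png","pics/s8c.png",200,100,420,290,3)
E
```

```text
clock: 11.38
eef_pos: [489.2, -52.2, 59.4]
tool_rot: [3.139, 0.011, 0.141]
force: [-11.9, -2.2, 1.7]
width: 85.5
[-243.38267344   -0.88528394   59.35886283] [-11.87525288  -2.19119295   1.69233057] [-0.41825651  2.29593782  0.23446308]
```

View pics/s8c.png

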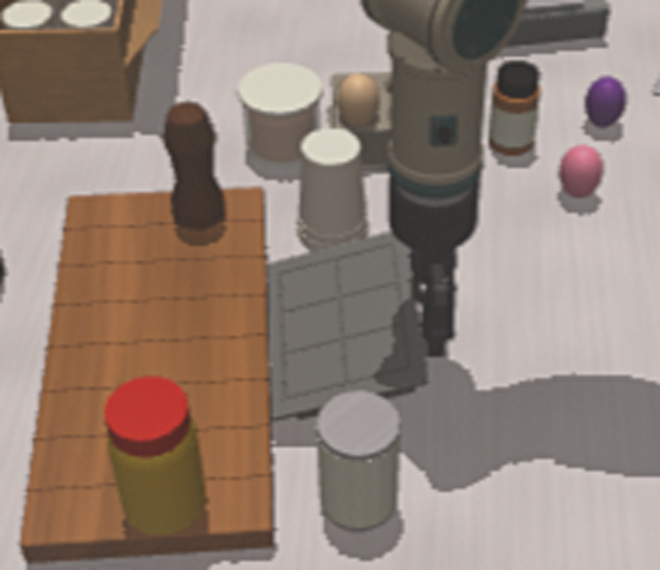

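```bash
python3 -m inch '{"travel":[[0.15,0,-0.4],[0.33,0,-0.8],[0.52,0,-1.2],[0.73,0,-1.6],[0.96,0,-1.9],[1.2,0,-2.3],[1.5,0,-2.6],[1.8,0,-2.9],[2.1,0,-3.2],[2.4,0,-3.5]],"twist":[0,0,0,0,0,0,0,0,0,0],"fingers":[8.5,8.5,8.5,8.5,8.5,8.5,8.5,8.5,8.5,8.5]}'
python3 - <<'E'
from h import *
s=ctrl.read_state(); print(toblk(s["eef_pos"]),s["force"],s["torque"])
for n in ("side",):
    d=vision.get_image(n); cv2.imwrite(f"pics/{n}9.png",d["frame"][:,:,::-1])
crop("pics/side9.png","pics/s9c.png",200,100,420,290,3)
E
```

```text
clock: 12.27
eef_pos: [503.2, -50.5, 93.0]
tool_rot: [3.137, 0.031, 0.14]
force: [-32.2, -4.3, 16.4]
width: 85.0
[-229.30369601   -1.19093209   92.98522232] [-32.19888513  -4.29272257  16.38938346] [-0.42575196  6.32338909  0.33017897]
```

View pics/s9c.png

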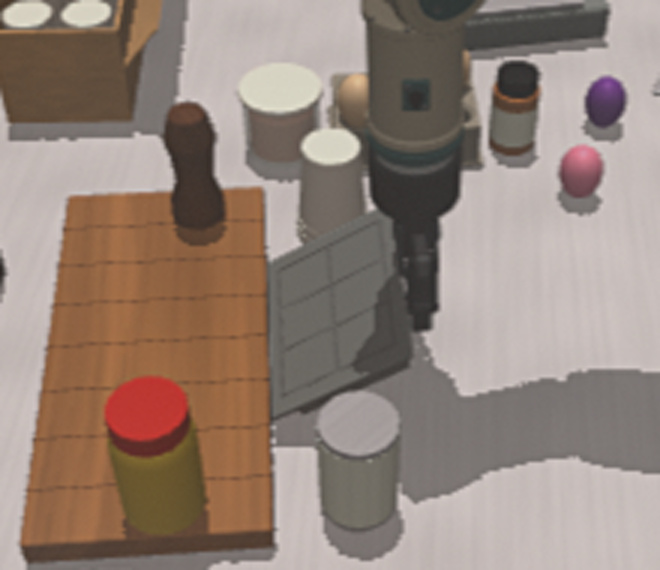

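```bash
python3 -m inch '{"travel":[[-0.3,0,-0.2],[-0.3,0,-0.4],[-0.3,0,-0.6],[-0.3,0,-0.8],[-0.2,0,-1.0],[-0.1,0,-1.2],[-0.1,0,-1.2],[-0.1,0,-1.2],[-0.1,0,-1.2],[-0.1,0,-1.2]],"twist":[0,0,0,0,0,0,0,0,0,0],"fingers":[8.5,8.5,8.5,8.5,8.5,8.5,8.5,8.5,8.5,8.5]}'
python3 - <<'E'
from h import *
s=ctrl.read_state(); print(toblk(s["eef_pos"]),s["force"],s["torque"])
for n in ("side",):
    d=vision.get_image(n); cv2.imwrite(f"pics/{n}10.png",d["frame"][:,:,::-1])
crop("pics/side10.png","pics/s10c.png",200,100,420,290,3)
E
```

```text
clock: 13.15
eef_pos: [517.3, -47.1, 107.4]
tool_rot: [-3.141, -0.0, 0.141]
force: [-0.9, -0.5, -1.0]
width: 85.2
[-2.14792573e+02  1.45826882e-01  1.07431409e+02] [-0.87953598 -0.5033235  -0.96356552] [-0.01612588  0.12832968 -0.00559836]
```

View pics/s10c.png

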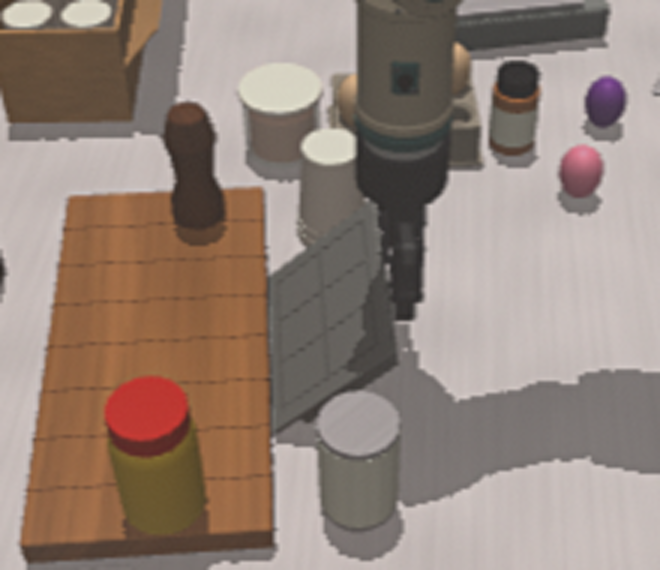

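```bash
python3 -m inch '{"travel":[[0.4,0,0.2],[0.8,0,0.1],[1.3,0,-0.2],[1.8,0,-0.5],[2.3,0,-0.8],[2.8,0,-1.1],[3.4,0,-1.4],[4.0,0,-1.7],[4.5,0,-2.0],[4.5,0,-2.0]],"twist":[0,0,0,0,0,0,0,0,0,0],"fingers":[8.5,8.5,8.5,8.5,8.5,8.5,8.5,8.5,8.5,8.5]}'
python3 - <<'E'
from h import *
s=ctrl.read_state(); print(toblk(s["eef_pos"]),s["force"],s["torque"])
for n in ("side",):
    d=vision.get_image(n); cv2.imwrite(f"pics/{n}11.png",d["frame"][:,:,::-1])
crop("pics/side11.png","pics/s11c.png",200,100,420,290,3)
E
```

```text
clock: 14.03
eef_pos: [564.0, -40.6, 128.2]
tool_rot: [-3.141, -0.004, 0.14]
force: [-0.5, 0.3, 0.5]
width: 85.2
[-1.67715077e+02  3.21223272e-02  1.28190670e+02] [-0.46832657  0.33091042  0.54470833] [-0.02837468  0.14475983  0.01210921]
```

View pics/s11c.png

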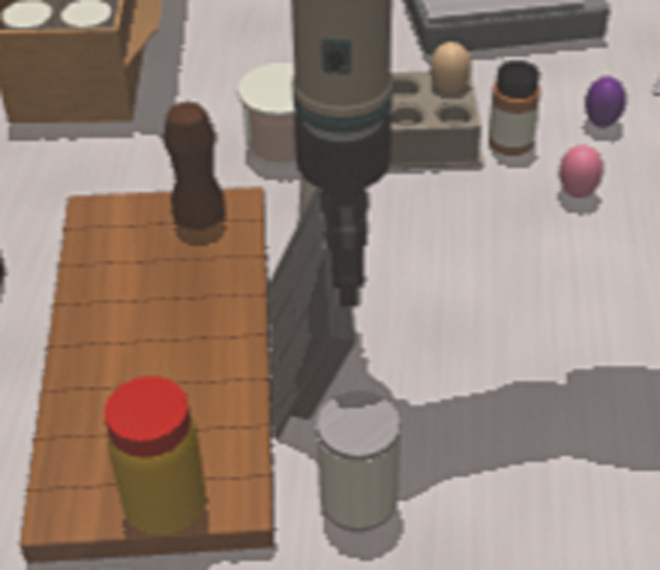

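The tray is about 66° up and resting against the block. I'll continue over the top.

```bash
python3 -m inch '{"travel":[[0.5,0,-0.2],[1.0,0,-0.4],[1.6,0,-0.6],[2.2,0,-0.8],[2.8,0,-0.9],[3.4,0,-1.0],[4.0,0,-1.1],[4.6,0,-1.2],[5.2,0,-1.3],[5.6,0,-1.3]],"twist":[0,0,0,0,0,0,0,0,0,0],"fingers":[8.5,8.5,8.5,8.5,8.5,8.5,8.5,8.5,8.5,8.5]}'
python3 - <<'E'
from h import *
s=ctrl.read_state(); print(toblk(s["eef_pos"]),s["force"],s["torque"])
for n in ("side",):
    d=vision.get_image(n); cv2.imwrite(f"pics/{n}12.png",d["frame"][:,:,::-1])
crop("pics/side12.png","pics/s12c.png",200,100,420,290,3)
E
```

```text
clock: 14.92
eef_pos: [618.2, -33.0, 140.7]
tool_rot: [-3.141, -0.001, 0.14]
force: [-0.6, -0.9, -0.0]
width: 84.9
[-1.12986669e+02 -7.23830123e-02  1.40681092e+02] [-6.48451644e-01 -8.67575276e-01 -4.40631348e-04] [-0.04581422  0.15971571  0.00039946]
```

View pics/s12c.png

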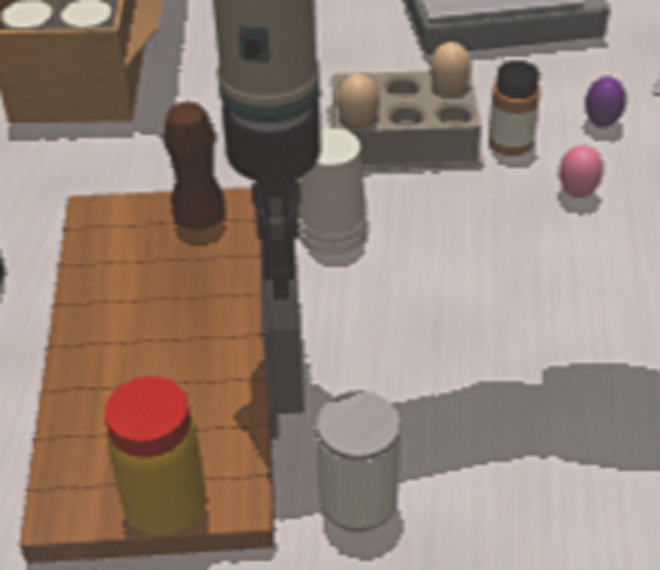

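```bash
python3 -m inch '{"travel":[[0.5,0,-0.1],[1.0,0,-0.2],[1.5,0,-0.2],[2.0,0,-0.2],[2.5,0,-0.2],[3.0,0,-0.1],[3.5,0,-0.1],[4.0,0,0],[4.5,0,0],[5.0,0,0]],"twist":[0,0,0,0,0,0,0,0,0,0],"fingers":[8.5,8.5,8.5,8.5,8.5,8.5,8.5,8.5,8.5,8.5]}'
python3 - <<'E'
from h import *
s=ctrl.read_state(); print(toblk(s["eef_pos"]),s["force"],s["torque"])
for n in ("side",):
    d=vision.get_image(n); cv2.imwrite(f"pics/{n}13.png",d["frame"][:,:,::-1])
crop("pics/side13.png","pics/s13c.png",200,100,420,290,3)
E
```

```text
clock: 15.8
eef_pos: [667.1, -26.0, 140.4]
tool_rot: [-3.141, -0.0, 0.141]
force: [-0.4, 1.1, 1.0]
width: 85.1
[-6.35068043e+01 -9.45362377e-02  1.40370336e+02] [-0.35791323  1.1036314   1.00185761] [-0.00396187 -0.00267873 -0.03049704]
```

View pics/s13c.png

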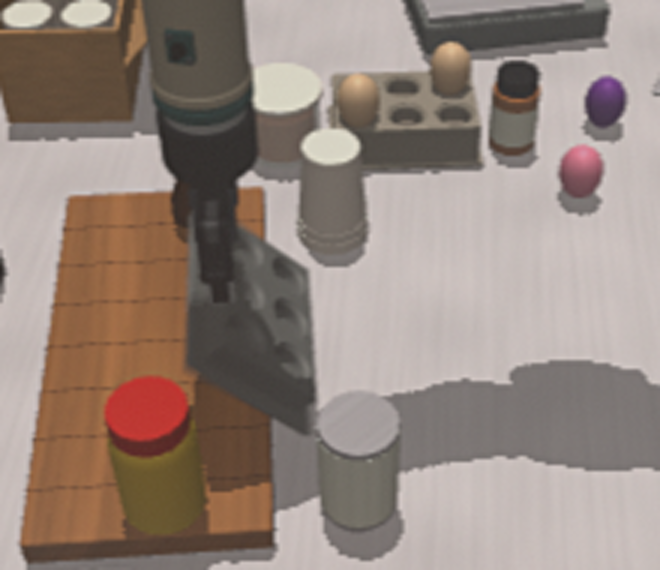

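```bash
python3 -m inch '{"travel":[[0.5,0,0],[1,0,0],[1.5,0,0],[2,0,0],[2,0,-0.5],[2,0,-1],[2,0,-2],[2,0,-3],[2,0,-4],[2,0,-4]],"twist":[0,0,0,0,0,0,0,0,0,0],"fingers":[8.5,8.5,8.5,8.5,8.5,8.5,8.5,8.5,8.5,8.5]}'
python3 - <<'E'
from h import *
s=ctrl.read_state(); print(toblk(s["eef_pos"]),s["force"],s["torque"])
for n in ("side","top"):
    d=vision.get_image(n); cv2.imwrite(f"pics/{n}14.png",d["frame"][:,:,::-1])
crop("pics/side14.png","pics/s14c.png",200,100,420,290,3)
E
```

```text
clock: 16.68
eef_pos: [687.9, -23.0, 184.0]
tool_rot: [3.141, -0.005, 0.14]
force: [0.2, 0.7, 0.1]
width: 85.0
[-4.25001651e+01 -2.68893221e-04  1.83953994e+02] [0.23813134 0.67432689 0.13862127] [-0.04375253 -0.0371728   0.022291  ]
```

View pics/s14c.png

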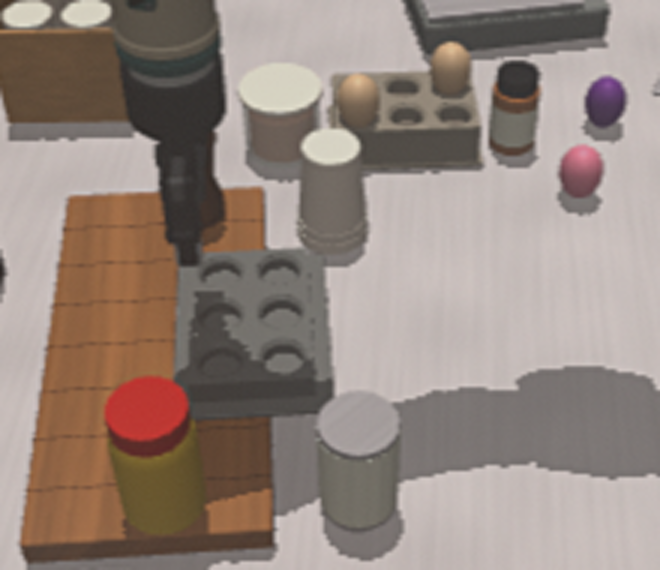

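The tray lies face up on the block with a front overhang (crop px 175-332, 255-415). I'll move the gripper back behind it to push it in, and measure the overhang first.

```bash
python3 -m inch '{"travel":[[-3,0,-0.5],[-6,0,-0.5],[-9,0,-0.5],[-12,0,-0.5],[-14.5,0,-0.5],[-16,0,0],[-16.8,0,2],[-16.8,0,5],[-16.8,0,8],[-16.8,0,10]],"twist":[0,0,0,0,0,0,0,0,0,0],"fingers":[8.5,8.5,8.5,8.5,8.5,8.5,8.5,8.5,8.5,8.5]}'
python3 - <<'E'
from h import *
s=ctrl.read_state(); print(toblk(s["eef_pos"]),s["force"])
for n in ("side","top"):
    d=vision.get_image(n); cv2.imwrite(f"pics/{n}15.png",d["frame"][:,:,::-1])
crop("pics/side15.png","pics/s15c.png",240,160,340,260,6)
crop("pics/top15.png","pics/t15c.png",240,95,410,250,4)
E
```

```text
clock: 17.62
eef_pos: [518.6, -47.4, 78.3]
tool_rot: [-3.141, 0.003, 0.14]
force: [0.2, 1.2, 0.2]
width: 84.8
[-213.5870385    -0.34540042   78.26831974] [0.20119898 1.21358112 0.18237203]
```

View pics/s15c.png

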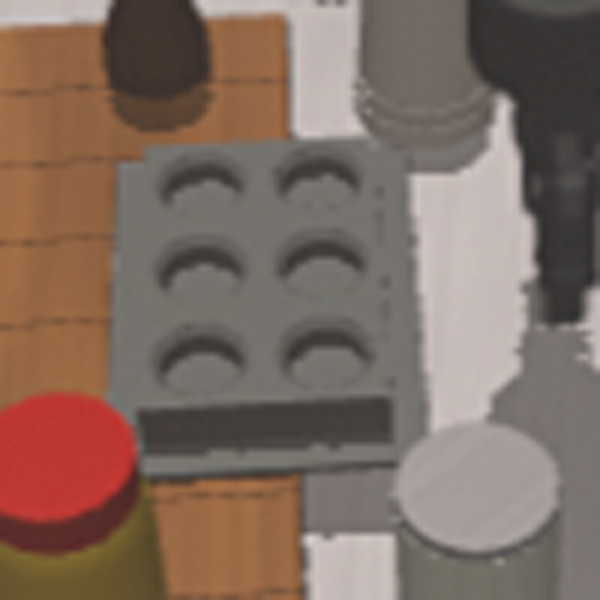

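View pics/t15c.png

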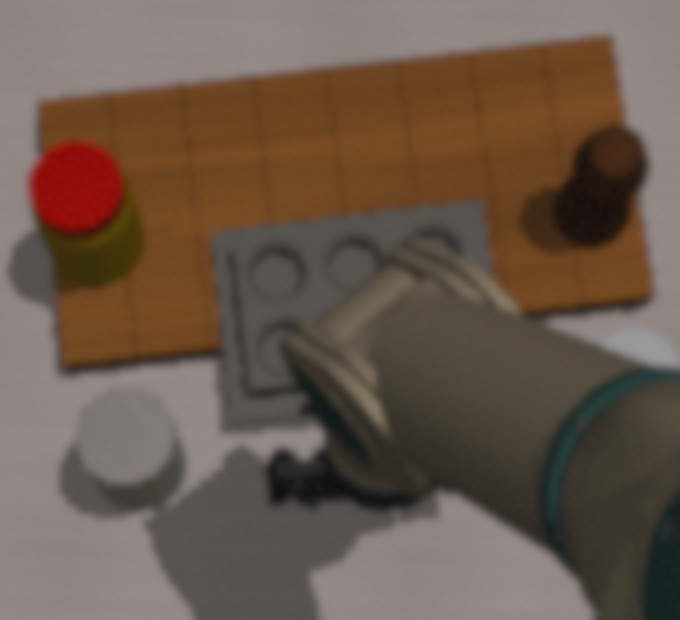

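Run:
```python
from h import *
T=cam("top0.npz")
np.set_printoptions(precision=1,suppress=True)
for a in [(212,232),(487,203),(222,430)]:
    print(toblk(at_z(T,((a[0]+.5)/4-.5+240,(a[1]+.5)/4-.5+95),38)))
```

```text
[-16.8  92.8  38. ]
[ -18.5 -102.3   38. ]
[-159.5  101.    38. ]
```

```bash
python3 -m inch '{"travel":[[0,0,1],[0,0,2],[0,0,2.4],[1,0,2.4],[2,0,2.4],[3,0,2.4],[4,0,2.4],[5,0,2.4],[5.4,0,2.4],[5.4,0,2.4]],"twist":[0,0,0,0,0,0,0,0,0,0],"fingers":[8.5,8.5,8.5,8.5,8.5,8.5,8.5,8.5,8.5,8.5]}'
python3 - <<'E'
from h import *
s=ctrl.read_state(); print(toblk(s["eef_pos"]),s["force"])
for n in ("side",):
    d=vision.get_image(n); cv2.imwrite(f"pics/{n}16.png",d["frame"][:,:,::-1])
crop("pics/side16.png","pics/s16c.png",240,160,340,260,6)
E
```

```text
clock: 18.55
eef_pos: [574.7, -39.1, 56.9]
tool_rot: [-3.141, -0.002, 0.14]
force: [0.0, 0.6, 0.3]
width: 85.1
[-1.56846288e+02 -1.63840946e-02  5.68753979e+01] [0.04589426 0.58208217 0.2729052 ]
```

View pics/s16c.png

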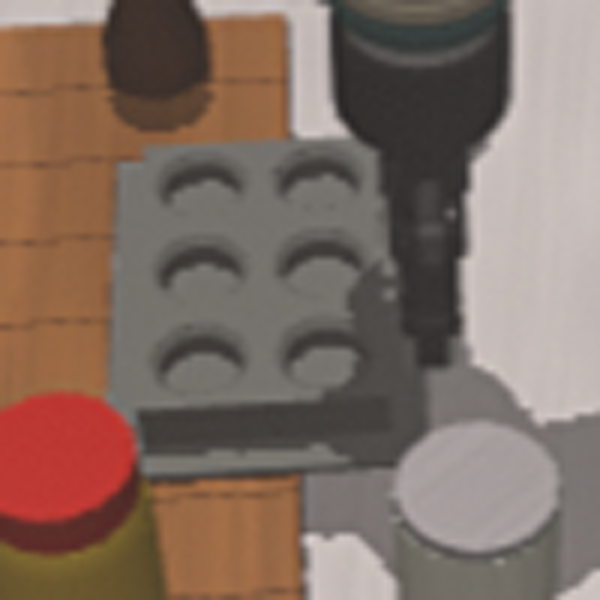

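```bash
python3 -m inch '{"travel":[[0.3,0,0],[0.6,0,0],[1,0,0],[1.5,0,0],[2,0,0],[2.5,0,0],[3,0,0],[3.5,0,0],[4,0,0],[4.2,0,0]],"twist":[0,0,0,0,0,0,0,0,0,0],"fingers":[8.5,8.5,8.5,8.5,8.5,8.5,8.5,8.5,8.5,8.5]}'
python3 - <<'E'
from h import *
s=ctrl.read_state(); print(toblk(s["eef_pos"]),s["force"])
for n in ("side",):
    d=vision.get_image(n); cv2.imwrite(f"pics/{n}17.png",d["frame"][:,:,::-1])
crop("pics/side17.png","pics/s17c.png",240,160,340,260,6)
E
```

```text
clock: 19.43
eef_pos: [616.4, -33.2, 56.3]
tool_rot: [-3.141, -0.001, 0.14]
force: [-2.5, -1.3, 1.2]
width: 84.6
[-1.14723683e+02 -1.99337557e-02  5.63384211e+01] [-2.46705256 -1.27047664  1.19279798]
```

View pics/s17c.png

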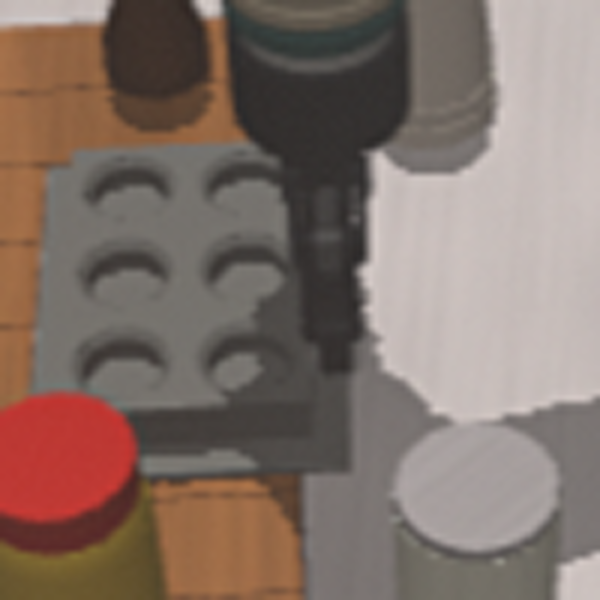

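```bash
python3 -m inch '{"travel":[[0.5,0,0],[1,0,0],[1.5,0,0],[2,0,0],[2.5,0,0],[3,0,0],[3.5,0,0],[4,0,0],[4.3,0,0],[4.3,0,0]],"twist":[0,0,0,0,0,0,0,0,0,0],"fingers":[8.5,8.5,8.5,8.5,8.5,8.5,8.5,8.5,8.5,8.5]}'
python3 -m inch '{"travel":[[-0.5,0,0],[-1.5,0,-0.5],[-2.5,0,-2],[-4,0,-5],[-6,0.5,-8],[-8,3,-11],[-9,6,-13],[-9,9.5,-13],[-9,13,-13],[-9,16.5,-13]],"twist":[0,0,0,0,0,0,0,0,0,0],"fingers":[8.5,8.5,8.5,8.5,8.5,8.5,8.5,8.5,8.5,8.5]}'
python3 - <<'E'
from h import *
s=ctrl.read_state(); print(toblk(s["eef_pos"]),s["force"])
for n in ("side","top"):
    d=vision.get_image(n); cv2.imwrite(f"pics/{n}18.png",d["frame"][:,:,::-1]); np.savez(f"{n}18.npz",**d)
crop("pics/side18.png","pics/s18c.png",200,130,330,290,3.7)
crop("pics/top18.png","pics/t18c.png",240,95,410,250,4)
E
```

```text
clock: 20.32
eef_pos: [658.9, -27.1, 56.6]
tool_rot: [-3.141, -0.002, 0.14]
force: [0.2, -0.4, -0.0]
width: 84.9
clock: 21.15
eef_pos: [591.8, -205.4, 187.9]
tool_rot: [3.14, -0.002, 0.141]
force: [0.7, 0.3, -0.2]
width: 84.9
[-163.37957462 -167.06233242  187.93995863] [ 0.67387812  0.3426657  -0.17518306]
```

View pics/s18c.png

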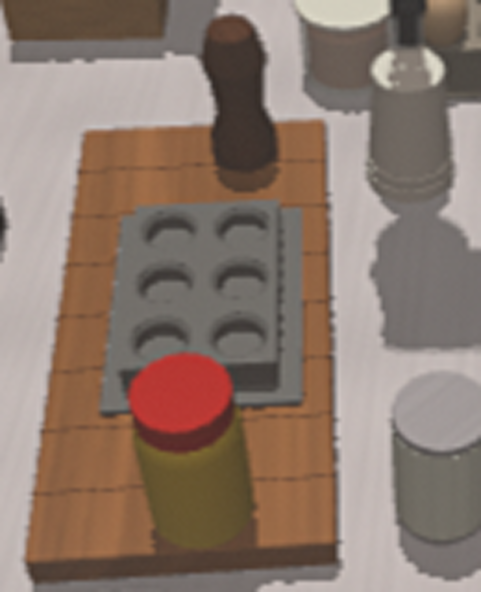

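View pics/t18c.png

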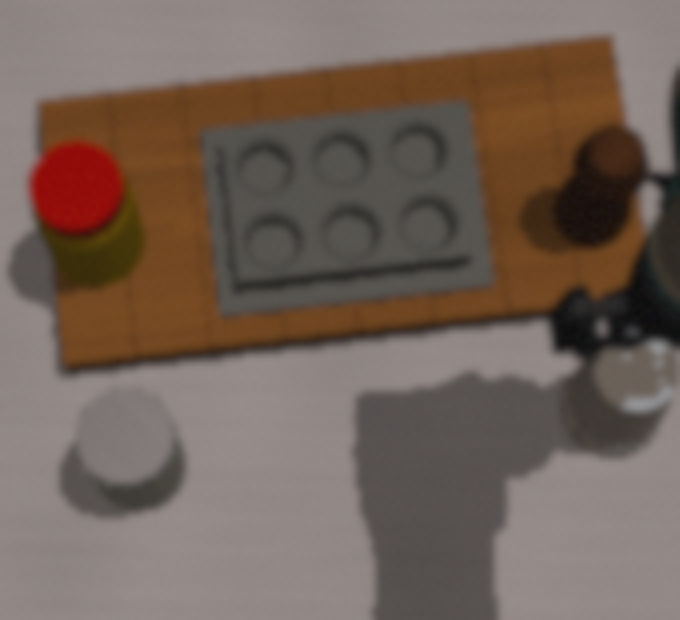

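The tray is square on the block, clear of the front edge. Its pockets are at top crop px (265,167) … (427,226). I'll measure them now, and the eggs more precisely.

Run:
```python
from h import *
T=cam("top0.npz");S=cam("side0.npz")
np.set_printoptions(precision=1,suppress=True)
def t(a):return ((a[0]+.5)/4-.5+240,(a[1]+.5)/4-.5+95)
def s_(a):return ((a[0]+.5)/3.7-.5+200,(a[1]+.5)/3.7-.5+130)
for a in [(203,130),(470,101),(493,285),(222,315)]: print("plate",toblk(at_z(T,t(a),38)))
P={"farL":((265,167),(160,337)),"farM":((341,159),(166,283)),"farR":((418,151),(171,228)),"nearL":((273,240),(239,335)),"nearM":((351,233),(240,280)),"nearR":((427,226),(243,226))}
for k,(a,b) in P.items():
    x,e=tri(T,t(a),S,s_(b)); w=at_z(T,t(a),62); print(k,"tri",x,"T@62",w,"blk",toblk(w), at_z(S,s_(b),62))
im=cv2.imread("pics/top0.png").astype(int); 
m=((im[:,:,2]-im[:,:,0])>45).astype(np.uint8); m[:180]=0; m[260:]=0; m[:,:425]=0; m[:,490:]=0
n,l,st,c=cv2.connectedComponentsWithStats(m)
print(st[1:],c[1:])
im=cv2.imread("pics/side0.png").astype(int); 
m=((im[:,:,2]-im[:,:,0])>45).astype(np.uint8); m[:105]=0; m[155:]=0; m[:,:305]=0; m[:,362:]=0
n,l,st,c=cv2.connectedComponentsWithStats(m); print(st[1:],c[1:])
```

```text
plate [59.8 91.2 38. ]
plate [  59.  -100.8   38. ]
plate [-78.7 -98.2  38. ]
plate [-77.9  92.3  38. ]
farL tri [741.6  35.7  60.4] T@62 [740.6  35.7  62. ] blk [17.9 50.7 62. ] [741.4  37.   62. ]
farM tri [748.6 -17.1  59. ] T@62 [747.7 -17.1  62. ] blk [17.5 -2.6 62. ] [747.5 -14.3  62. ]
farR tri [755.  -70.7  61.5] T@62 [754.8 -70.6  62. ] blk [ 17.  -56.6  62. ] [755.  -70.2  62. ]
nearL tri [688.1  28.7  59.2] T@62 [687.5  28.6  62. ] blk [-35.6  51.1  62. ] [687.   31.3  62. ]
nearM tri [695.7 -25.2  57.4] T@62 [693.8 -25.1  62. ] blk [-37.   -2.9  62. ] [695. -21.  62.]
nearR tri [701.5 -77.6  60.2] T@62 [700.1 -77.5  62. ] blk [-38.2 -55.6  62. ] [701.8 -76.1  62. ]
[[441 191  12  12 112]
 [468 227  11  13 109]
 [449 256   3   4   5]] [[446.6 196.4]
 [473.1 233.2]
 [449.8 257.8]]
[[345 114  11   8  69]
 [314 125  11   8  76]] [[349.9 117.9]
 [318.9 128.5]]
```

Run:
```python
from h import *
T=cam("top0.npz");S=cam("side0.npz")
np.set_printoptions(precision=1,suppress=True)
crop("pics/top0.png","pics/car.png",425,180,490,255,8)
crop("pics/side0.png","pics/cars.png",305,105,365,160,10)
```

```text
(no output)
```

View pics/car.png

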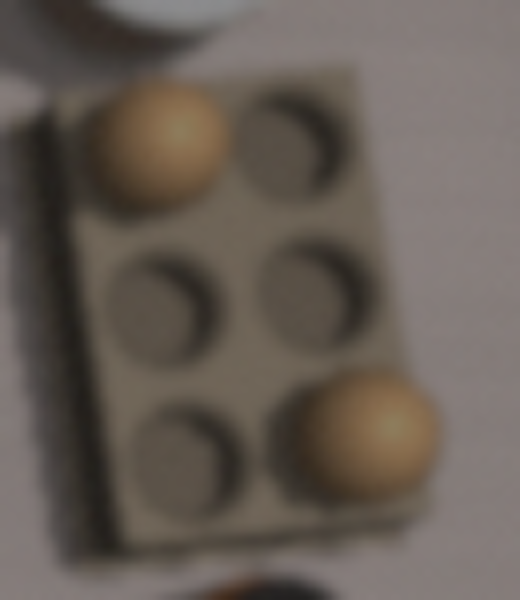

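View pics/cars.png

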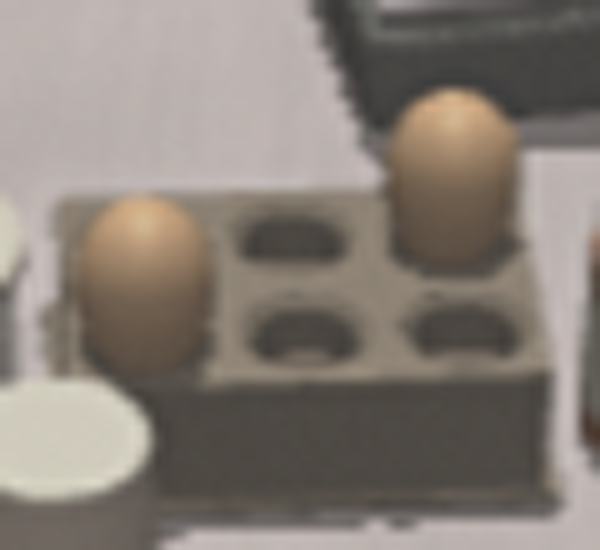

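Run:
```python
from h import *
from scipy.optimize import least_squares
T=cam("top0.npz");S=cam("side0.npz")
np.set_printoptions(precision=1,suppress=True)
t=lambda a:((a[0]+.5)/8-.5+425,(a[1]+.5)/8-.5+180)
s_=lambda a:((a[0]+.5)/10-.5+305,(a[1]+.5)/10-.5+105)
# carton local: empty pockets (52,-26),(0,26),(0,-26),(-52,26)
L=np.array([[52,-26],[0,26],[0,-26],[-52,26]]);
top=[at_z(T,t(a),50)[:2] for a in [(293,146),(165,308),(320,296),(188,460)]]
side={ (52,-26):(293,242),(0,26):(305,338),(-52,26):(465,332)}
print(np.array(top),{k:at_z(S,s_(v),50) for k,v in side.items()})
def f(p):
    c,s=np.cos(p[2]),np.sin(p[2]); M=np.array([[c,-s],[s,c]]); return (L@M.T+p[:2]-top).ravel()
r=least_squares(f,[522,-371,.12]); p=r.x; print(p,np.degrees(p[2]),r.fun)
M=R.from_euler("z",p[2]).as_matrix()[:2,:2]
print("egg1",M@[52,26]+p[:2],"egg2",M@[-52,-26]+p[:2])
for a,b in [((160,148),(145,287)),((370,437),(455,178))]:
    print(tri(T,t(a),S,s_(b)),at_z(T,t(a),70),at_z(S,s_(b),70))
```

```text
[[ 577.8 -392. ]
 [ 520.7 -346.5]
 [ 526.  -398.8]
 [ 469.2 -352.3]] {(52, -26): array([ 526.8, -393.3,   50. ]), (0, 26): array([ 520.6, -341.8,   50. ]), (-52, 26): array([ 469.3, -348.7,   50. ])}
[ 523.4 -372.4    0.1] 6.371369401307932 [ 0.2 -0.5 -0.1 -0.1  0.3  0.6 -0.4 -0. ]
egg1 [ 572.2 -340.8] egg2 [ 474.6 -404. ]
(array([ 572.1, -342.1,   67.2]), [np.float64(0.06098056300650555), np.float64(0.06098056300614041)]) [ 571.4 -341.3   70. ] [ 571.9 -338.3   70. ]
(array([ 475.1, -407.2,   68.5]), [np.float64(0.5255746322254841), np.float64(0.5255746322261365)]) [ 475.4 -406.8   70. ] [ 474.6 -404.8   70. ]
```

Run:
```python
from h import *
go((572,-341,110),8)
```

```text
travel cm [-3.56 12.45  7.69] twist -0.58 at [ 591.1 -212.5  186.2] yaw 7.42
```

```bash
python3 -m inch '{"travel":[[-0.8,3,0],[-1.8,6,0],[-2.8,9,0],[-3.5,11.5,1],[-3.6,12.5,3],[-3.6,12.5,5.5],[-3.6,12.5,7.5],[-3.6,12.5,7.7],[-3.6,12.5,7.7],[-3.6,12.5,7.7]],"twist":[-0.5,-0.5,-0.5,-0.5,-0.5,-0.5,-0.5,-0.5,-0.5,-0.5],"fingers":[8.5,8.5,8.5,8.5,8.5,8.5,8.5,8.5,8.5,8.5]}'
python3 - <<'E'
from h import *
go((572,-341,74),8)
for n in ("side","top"):
    d=vision.get_image(n); cv2.imwrite(f"pics/{n}19.png",d["frame"][:,:,::-1])
crop("pics/side19.png","pics/s19c.png",270,90,390,180,5)
E
```

```text
clock: 22.08
eef_pos: [574.5, -331.7, 110.7]
tool_rot: [3.141, -0.002, 0.15]
force: [0.2, -0.2, 1.0]
width: 85.0
travel cm [-0.39  0.88  3.67] twist 0.6 at [ 574.5 -331.7  110.7] yaw 8.6
```

View pics/s19c.png

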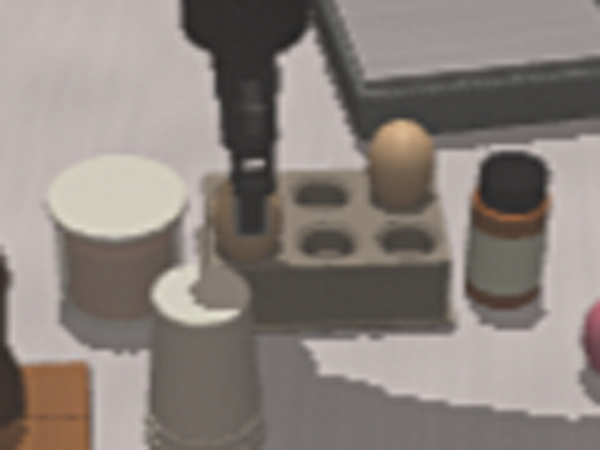

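```bash
python3 -m inch '{"travel":[[-0.2,0.5,0],[-0.3,0.9,0],[-0.3,0.9,0.6],[-0.3,0.9,1.2],[-0.3,0.9,1.8],[-0.3,0.9,2.4],[-0.3,0.9,3.0],[-0.3,0.9,3.5],[-0.3,0.9,3.6],[-0.3,0.9,3.6]],"twist":[0.5,0.5,0.5,0.5,0.5,0.5,0.5,0.5,0.5,0.5],"fingers":[8.5,8.5,8.5,8.5,8.5,8.5,8.5,8.5,8.5,8.5]}'
python3 - <<'E'
from h import *
go((572,-341,74),8)
for n in ("side","top"):
    d=vision.get_image(n); cv2.imwrite(f"pics/{n}20.png",d["frame"][:,:,::-1])
crop("pics/side20.png","pics/s20c.png",290,90,370,170,7)
crop("pics/top20.png","pics/t20c.png",400,140,510,260,5)
go((572,-341,74),8)
E
```

```text
clock: 23.02
eef_pos: [571.7, -341.3, 72.8]
tool_rot: [-3.141, 0.001, 0.141]
force: [-0.0, 0.7, 0.7]
width: 85.1
travel cm [ 0.03 -0.02 -0.12] twist 0.06 at [ 571.7 -341.3   72.8] yaw 8.06
travel cm [-0.01 -0.05 -0.04] twist 0.06 at [ 572.2 -341.5   73.6] yaw 8.06
```

View pics/s20c.png

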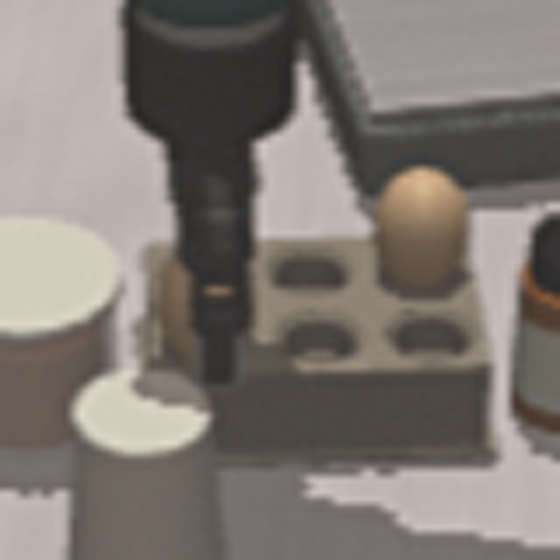

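View pics/t20c.png

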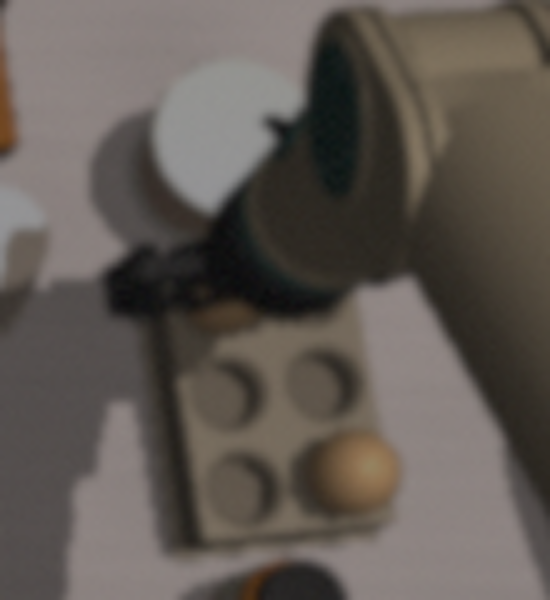

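Run:
```python
from h import *
S=cam("side0.npz")
for p in [(578,-285,62),(578,-285,55),(572,-341,70),(572,-341,101)]: print(p,(proj(S,p)-[290,90]+.5)*7)
```

```text
(578, -285, 62) [184.47498272 392.72965377]
(578, -285, 55) [184.58152331 405.19254696]
(572, -341, 70) [207.00648669 302.67366121]
(572, -341, 101) [206.9316288  246.13518491]
```

```bash
python3 -m inch '{"travel":[[0,0,0],[0,0,0],[0,0,0],[0,0,0],[0,0,0],[0,0,0],[0,0,0],[0,0,0],[0,0,0],[0,0,0]],"twist":[0,0,0,0,0,0,0,0,0,0],"fingers":[7.8,7.2,6.6,6.0,5.5,5.2,5.0,4.8,4.7,4.6]}'
python3 - <<'E'
from h import *
for i in range(1):
    vision.get_image("side"); vision.get_image("side"); s=ctrl.read_state(); print(s["width"],s["force"],s["eef_pos"])
E
```

```text
clock: 23.95
eef_pos: [571.9, -341.2, 73.5]
tool_rot: [-3.141, -0.0, 0.141]
force: [-0.1, 0.7, 0.0]
width: 45.5
46.2812808409111 [-0.36381962  0.71705433  0.00824742] [ 571.90262936 -341.27089534   73.45455479]
```

```bash
python3 -m inch '{"travel":[[0,0,0],[0,0,0],[0,0,0],[0,0,0],[0,0,0],[0,0,0],[0,0,0],[0,0,0],[0,0,0],[0,0,0]],"twist":[0,0,0,0,0,0,0,0,0,0],"fingers":[4.55,4.5,4.45,4.4,4.4,4.4,4.4,4.4,4.4,4.4]}'
python3 - <<'E'
from h import *
for i in range(4):
    vision.get_image("side"); s=ctrl.read_state(); print(s["width"],s["force"],s["torque"],s["eef_pos"])
E
```

```text
clock: 24.88
eef_pos: [572.0, -341.3, 73.5]
tool_rot: [-3.141, -0.0, 0.141]
force: [-1.1, 2.3, 3.0]
width: 44.9
44.70233603489508 [-1.21035434  1.78652331  3.19013061] [0.54249228 0.1919956  0.0313311 ] [ 571.9827924  -341.31360494   73.53412418]
44.35115848330482 [-1.82740559  3.24453541  3.14643942] [ 0.60844255  0.23414138 -0.00947184] [ 572.0097898  -341.27986888   73.53736867]
44.49508316876149 [-0.53354066  2.9562615   3.08110802] [0.54112341 0.184783   0.04471298] [ 571.99294098 -341.32290961   73.55135489]
44.77532931574708 [-0.97677195  3.49406264  3.53284355] [0.64675988 0.24394378 0.01808356] [ 572.01109278 -341.34124993   73.54576793]
```

```bash
python3 -m inch '{"travel":[[0,0,-0.1],[0,0,-0.3],[0,0,-0.6],[0,0,-0.9],[0,0,-1.2],[0,0,-1.5],[0,0,-1.8],[0,0,-2.1],[0,0,-2.5],[0,0,-2.5]],"twist":[0,0,0,0,0,0,0,0,0,0],"fingers":[4.4,4.4,4.4,4.4,4.4,4.4,4.4,4.4,4.4,4.4]}'
python3 - <<'E'
from h import *
d=vision.get_image("side"); s=ctrl.read_state(); print(s["width"],s["force"],s["torque"],s["eef_pos"])
cv2.imwrite("pics/side21.png",d["frame"][:,:,::-1])
crop("pics/side21.png","pics/s21c.png",290,80,370,160,7)
E
```

```text
clock: 25.92
eef_pos: [572.5, -341.7, 99.5]
tool_rot: [3.141, -0.001, 0.141]
force: [-0.1, 0.3, -0.6]
width: 44.6
44.53003646601477 [ 0.41231798  0.36269451 -1.30199522] [ 0.00591161 -0.0148495   0.04486274] [ 572.27975315 -341.67405345   99.06495818]
```

View pics/s21c.png

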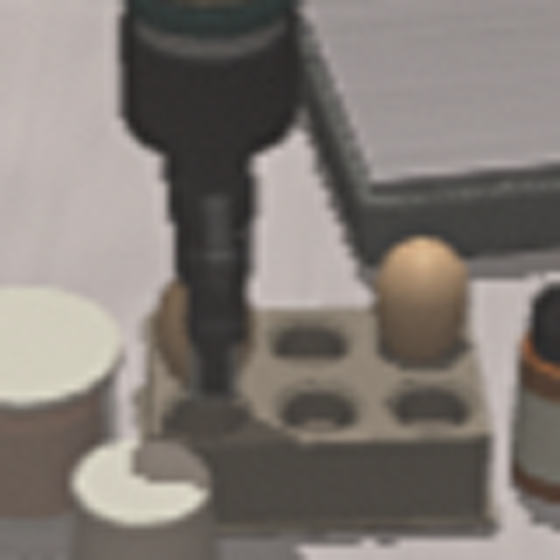

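Egg 1 is lifted: crop px (185,335) is clear of its pocket, and the width stays at 44.5 mm. I'll carry it over to the tray.

```bash
python3 -m inch '{"travel":[[0,0,-2],[0,0,-4],[0,0,-6.5],[0,0,-8.5],[0,0,-10],[0,0,-10.5],[0.7,-1.5,-10.5],[2,-4,-10.5],[3.5,-7,-10.5],[5,-10,-10.5]],"twist":[0,0,0,0,0,0,0,0,0,0],"fingers":[4.4,4.4,4.4,4.4,4.4,4.4,4.4,4.4,4.4,4.4]}'
python3 - <<'E'
from h import *
go((701.5,-77.3,120),8.1)
E
```

```text
clock: 26.8
eef_pos: [606.9, -235.2, 202.4]
tool_rot: [-3.141, 0.001, 0.138]
force: [1.1, 0.2, -0.4]
width: 44.8
travel cm [ 11.56 -14.33   8.23] twist -0.17 at [ 606.9 -235.2  202.4] yaw 7.93
```

```bash
python3 -m inch '{"travel":[[1.5,-2,0],[3.5,-4.5,0],[5.5,-7,0],[7.5,-9.5,0],[9.5,-12,0],[11,-14,0],[11.5,-14.3,1],[11.5,-14.3,3],[11.5,-14.3,5.5],[11.5,-14.3,7]],"twist":[0,0,0,0,0,0,0,0,0,0],"fingers":[4.4,4.4,4.4,4.4,4.4,4.4,4.4,4.4,4.4,4.4]}'
python3 - <<'E'
from h import *
for n in ("side","top"):
    d=vision.get_image(n); cv2.imwrite(f"pics/{n}22.png",d["frame"][:,:,::-1])
go((701.5,-77.3,87),8.1)
print(ctrl.read_state()["width"])
crop("pics/side22.png","pics/s22c.png",210,120,310,250,4.5)
crop("pics/top22.png","pics/t22c.png",280,110,400,200,5)
E
```

```text
clock: 27.63
eef_pos: [699.4, -78.7, 129.8]
tool_rot: [3.141, 0.005, 0.141]
force: [-0.7, -0.5, -1.6]
width: 44.5
travel cm [ 0.36 -0.13  4.21] twist -0.06 at [698.4 -79.  129.1] yaw 8.04
44.697970601593525
```

View pics/s22c.png

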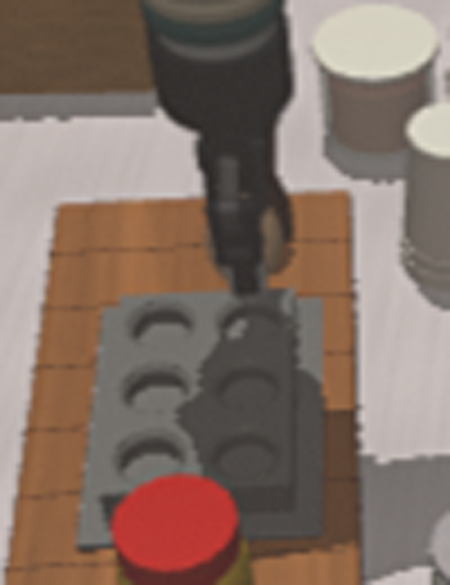

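View pics/t22c.png

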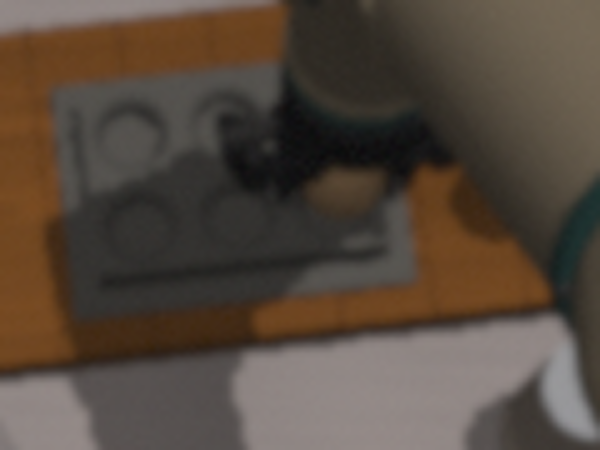

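```bash
python3 -m inch '{"travel":[[0.2,-0.1,0],[0.3,-0.1,0.5],[0.3,-0.1,1],[0.3,-0.1,1.5],[0.3,-0.1,2],[0.3,-0.1,2.5],[0.3,-0.1,3],[0.3,-0.1,3.4],[0.3,-0.1,3.6],[0.3,-0.1,3.6]],"twist":[0,0,0,0,0,0,0,0,0,0],"fingers":[4.4,4.4,4.4,4.4,4.4,4.4,4.4,4.4,4.4,4.4]}'
python3 - <<'E'
from h import *
for n in ("side","top"):
    d=vision.get_image(n); cv2.imwrite(f"pics/{n}23.png",d["frame"][:,:,::-1])
go((701.5,-77.3,87),8.1)
s=ctrl.read_state(); print(s["width"],s["force"])
crop("pics/side23.png","pics/s23c.png",220,150,300,220,7)
E
```

```text
clock: 28.57
eef_pos: [703.7, -76.4, 96.7]
tool_rot: [-3.141, 0.001, 0.141]
force: [-0.0, 0.4, -0.2]
width: 44.5
travel cm [-0.28  0.06  1.05] twist -0.05 at [704.2 -76.4  97.5] yaw 8.05
44.22492932372267 [-0.51281805 -0.59150266 -0.23092169]
```

View pics/s23c.png

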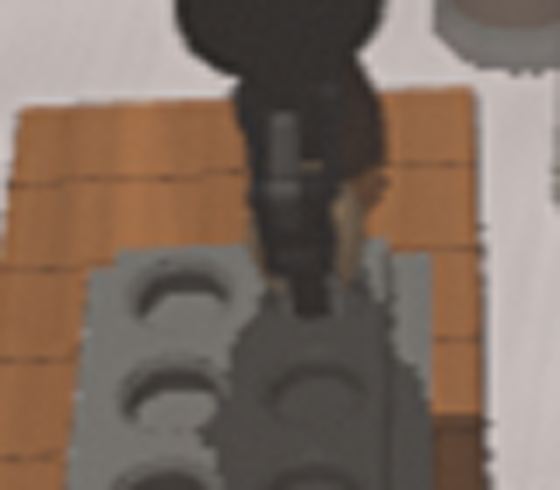

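```bash
python3 -m inch '{"travel":[[-0.15,0,0],[-0.25,0,0.1],[-0.25,0,0.2],[-0.25,0,0.3],[-0.25,0,0.4],[-0.25,0,0.5],[-0.25,0,0.6],[-0.25,0,0.7],[-0.25,0,0.8],[-0.25,0,0.8]],"twist":[0,0,0,0,0,0,0,0,0,0],"fingers":[4.4,4.4,4.4,4.4,4.4,4.4,4.4,4.4,4.4,4.4]}'
python3 - <<'E'
from h import *
go((701.5,-77.3,87),8.1)
s=ctrl.read_state(); print(s["width"],s["force"],s["torque"])
E
```

```text
clock: 29.5
eef_pos: [701.5, -76.8, 89.2]
tool_rot: [-3.142, 0.0, 0.141]
force: [-0.8, 0.0, -1.0]
width: 44.5
travel cm [-0.01  0.05  0.22] twist -0.05 at [701.5 -76.8  89.2] yaw 8.05
44.535691995516046 [-0.77663273  0.00127047 -0.95365158] [-0.04728398  0.05534845  0.01749642]
```

```bash
python3 -m inch '{"travel":[[0,0,0.05],[0,0,0.1],[0,0,0.15],[0,0,0.2],[0,0,0.25],[0,0,0.25],[0,0,0.25],[0,0,0.25],[0,0,0.25],[0,0,0.25]],"twist":[0,0,0,0,0,0,0,0,0,0],"fingers":[4.4,4.4,4.4,4.4,4.4,4.4,4.4,4.4,4.4,4.4]}'
python3 - <<'E'
from h import *
for n in ("side",):
    d=vision.get_image(n); cv2.imwrite(f"pics/{n}24.png",d["frame"][:,:,::-1])
crop("pics/side24.png","pics/s24c.png",220,150,300,220,7)
s=ctrl.read_state(); print(s["width"],s["force"],s["torque"],s["eef_pos"])
E
```

```text
clock: 30.33
eef_pos: [701.7, -76.9, 87.1]
tool_rot: [3.141, -0.0, 0.14]
force: [0.1, -1.4, 1.1]
width: 44.7
44.43289717493672 [ 0.79702694 -0.38628978 -0.4891039 ] [-0.18671801  0.02084824  0.03130359] [701.73341171 -76.97610218  87.08299027]
```

View pics/s24c.png

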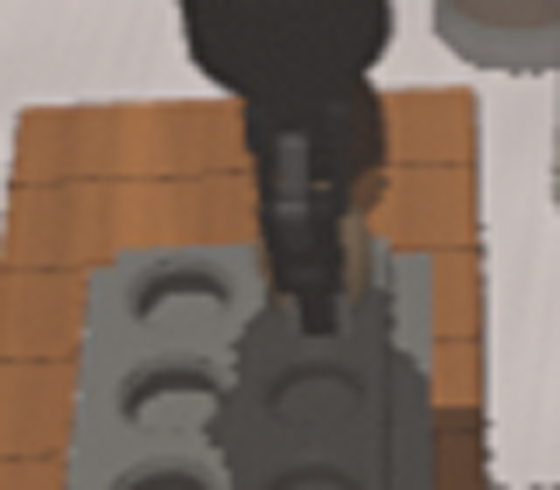

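```bash
python3 -m inch '{"travel":[[0,0,0.05],[0,0,0.1],[0,0,0.1],[0,0,0.1],[0,0,0.1],[0,0,0.1],[0,0,0.1],[0,0,0.1],[0,0,0.1],[0,0,0.1]],"twist":[0,0,0,0,0,0,0,0,0,0],"fingers":[4.4,4.4,4.45,4.5,4.55,4.6,4.65,4.7,4.8,5.0]}'
python3 - <<'E'
from h import *
s=ctrl.read_state(); print(s["width"],s["force"],s["torque"],s["eef_pos"])
E
```

```text
clock: 31.22
eef_pos: [701.2, -76.2, 85.6]
tool_rot: [-3.141, 0.001, 0.141]
force: [-0.7, -0.5, -0.8]
width: 50.0
50.02335174115547 [-0.69544088 -0.45907565 -0.80021073] [-0.15038377 -0.02287287  0.01092934] [701.23387198 -76.22046019  85.58737262]
```

```bash
python3 -m inch '{"travel":[[0,0,0],[0,0,0],[0,0,0],[0,0,0],[0,0,0],[0,0,-0.5],[0,0,-1.5],[0,0,-3],[0,0,-5],[0,0,-7]],"twist":[0,0,0,0,0,0,0,0,0,0],"fingers":[5.5,6,6.5,7,7.5,8,8.5,8.5,8.5,8.5]}'
python3 - <<'E'
from h import *
for n in ("side",):
    d=vision.get_image(n); cv2.imwrite(f"pics/{n}25.png",d["frame"][:,:,::-1])
crop("pics/side25.png","pics/s25c.png",210,130,310,230,5.5)
s=ctrl.read_state(); print(s["width"],s["force"],s["torque"],s["eef_pos"])
E
```

```text
clock: 32.05
eef_pos: [701.8, -76.6, 158.1]
tool_rot: [-3.141, -0.001, 0.141]
force: [0.3, 0.3, -0.3]
width: 84.9
85.19831981343293 [2.72932591 0.79071863 3.23437611] [ 0.01996368 -0.06156489  0.03679301] [704.41757345 -76.17486408 163.16727667]
```

View pics/s25c.png

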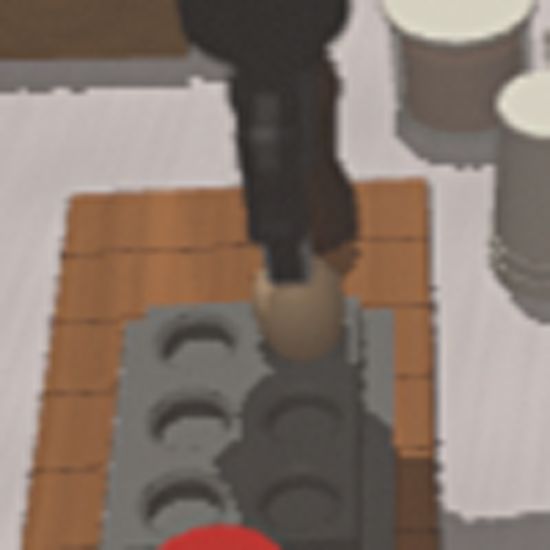

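Egg 1 stands upright in its pocket (crop px 300,310). Next is egg 2.

```bash
python3 - <<'E'
from h import *
go((475,-405,190),7.5)
E
python3 -m inch '{"travel":[[0,0,-2],[0,0,-3.5],[-1,1,-3.5],[-3,3,-3.5],[-5,6,-3.5],[-7,9,-3.5],[-9,12,-3.5],[-11,15,-3.5],[-13,18,-3.5],[-15,21,-3.5]],"twist":[0,0,0,0,0,0,0,0,0,0],"fingers":[8.5,8.5,8.5,8.5,8.5,8.5,8.5,8.5,8.5,8.5]}'
python3 - <<'E'
from h import *
go((475,-405,110),7.5)
E
```

```text
travel cm [-27.29  29.36  -2.89] twist 0.53 at [704.4 -76.2 163.2] yaw 8.03
clock: 32.93
eef_pos: [580.3, -308.2, 190.8]
tool_rot: [3.141, 0.001, 0.14]
force: [0.1, -0.4, 0.1]
width: 85.0
travel cm [-11.77   8.12   8.09] twist 0.51 at [ 580.3 -308.2  190.8] yaw 8.01
```

```bash
python3 -m inch '{"travel":[[-2.5,1.8,0],[-5.5,3.8,0],[-8.5,5.8,0],[-11,7.6,1],[-11.8,8.2,3],[-11.8,8.2,5],[-11.8,8.2,7],[-11.8,8.2,8],[-11.8,8.2,8],[-11.8,8.2,8]],"twist":[0,0,0,0,0,0,0,0,0,0],"fingers":[8.5,8.5,8.5,8.5,8.5,8.5,8.5,8.5,8.5,8.5]}'
python3 - <<'E'
from h import *
for n in ("side","top"):
    d=vision.get_image(n); cv2.imwrite(f"pics/{n}26.png",d["frame"][:,:,::-1])
crop("pics/side26.png","pics/s26c.png",290,80,380,170,6)
crop("pics/top26.png","pics/t26c.png",260,95,410,190,5)
go((475,-405,73.5),7.5)
E
```

```text
clock: 33.77
eef_pos: [476.9, -403.3, 110.9]
tool_rot: [-3.141, 0.0, 0.141]
force: [0.3, -0.9, 0.6]
width: 85.0
travel cm [-0.32  0.09  3.87] twist 0.57 at [ 478.  -403.6  112.2] yaw 8.07
```

View pics/s26c.png

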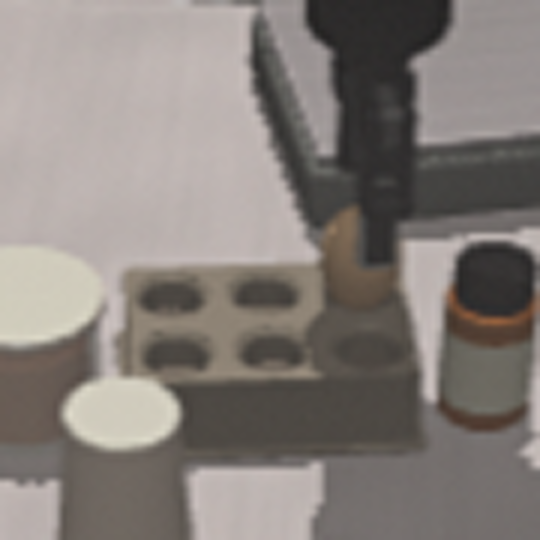

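View pics/t26c.png

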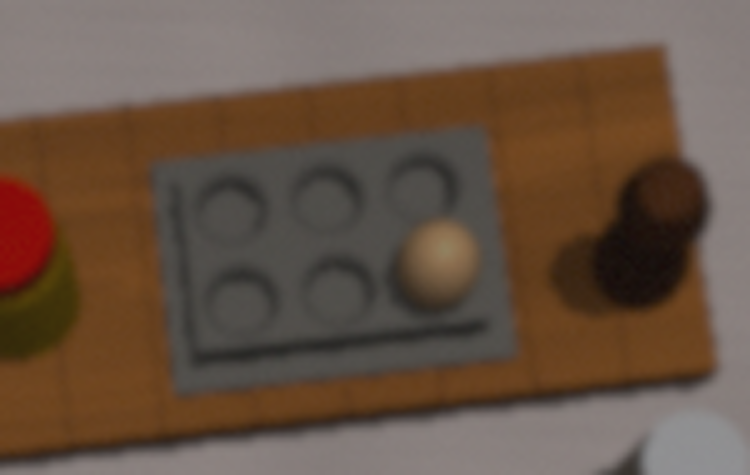

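```bash
python3 -m inch '{"travel":[[-0.2,0.1,0.4],[-0.2,0.1,1],[-0.2,0.1,1.6],[-0.2,0.1,2.2],[-0.2,0.1,2.8],[-0.2,0.1,3.4],[-0.2,0.1,3.7],[-0.2,0.1,3.7],[-0.2,0.1,3.7],[-0.2,0.1,3.7]],"twist":[0,0,0,0,0,0,0,0,0,0],"fingers":[8.5,8.5,8.5,8.5,8.5,8.5,8.5,8.5,8.5,8.5]}'
python3 - <<'E'
from h import *
go((475,-405,73.5),7.5)
E
```

```text
clock: 34.7
eef_pos: [475.6, -404.7, 74.2]
tool_rot: [3.141, -0.0, 0.141]
force: [0.1, -0.4, 0.3]
width: 85.3
travel cm [-0.06  0.02  0.07] twist 0.56 at [ 475.6 -404.7   74.2] yaw 8.06
```

```bash
python3 -m inch '{"travel":[[0,0,0.05],[0,0,0.05],[0,0,0.05],[0,0,0.05],[0,0,0.05],[0,0,0.05],[0,0,0.05],[0,0,0.05],[0,0,0.05],[0,0,0.05]],"twist":[0,0,0,0,0,0,0,0,0,0],"fingers":[7.8,7.2,6.6,6.0,5.5,5.2,5.0,4.8,4.7,4.6]}'
python3 -m inch '{"travel":[[0,0,0.05],[0,0,0.05],[0,0,0.05],[0,0,0.05],[0,0,0.05],[0,0,0.05],[0,0,0.05],[0,0,0.05],[0,0,0.05],[0,0,0.05]],"twist":[0,0,0,0,0,0,0,0,0,0],"fingers":[4.55,4.5,4.45,4.4,4.4,4.4,4.4,4.4,4.4,4.4]}'
python3 - <<'E'
from h import *
for i in range(3):
    vision.get_image("side"); s=ctrl.read_state(); print(s["width"],s["force"],s["torque"],s["eef_pos"])
E
```

```text
clock: 35.53
eef_pos: [475.5, -405.4, 73.7]
tool_rot: [3.141, -0.0, 0.14]
force: [0.9, -2.0, 0.4]
width: 46.0
clock: 36.37
eef_pos: [475.6, -405.5, 73.6]
tool_rot: [3.14, -0.001, 0.14]
force: [-0.4, -2.3, 5.3]
width: 44.5
44.68261799389254 [-0.98854484 -2.88693345  4.56949882] [-0.54898543  0.10867419  0.007451  ] [ 475.57650228 -405.4617171    73.56346973]
44.55895505719334 [-0.7135691  -2.46896663  5.37545159] [-0.47781432  0.11931844  0.00734745] [ 475.5544547  -405.47022457   73.54510815]
44.23630525924934 [-0.302333   -2.6208329   5.00182885] [-0.47771693  0.1296376  -0.04234578] [ 475.5454604  -405.48182605   73.52564402]
```

Same grip as before. I'll lift it, check, and carry it.

```bash
python3 -m inch '{"travel":[[0,0,-0.1],[0,0,-0.3],[0,0,-0.6],[0,0,-0.9],[0,0,-1.2],[0,0,-1.6],[0,0,-2.1],[0,0,-2.6],[0,0,-3],[0,0,-3]],"twist":[0,0,0,0,0,0,0,0,0,0],"fingers":[4.4,4.4,4.4,4.4,4.4,4.4,4.4,4.4,4.4,4.4]}'
python3 - <<'E'
from h import *
d=vision.get_image("side"); s=ctrl.read_state(); print(s["width"],s["force"],s["torque"],s["eef_pos"])
cv2.imwrite("pics/side27.png",d["frame"][:,:,::-1])
crop("pics/side27.png","pics/s27c.png",290,80,380,170,6)
T=721.3,-20.2
print(np.array(T)+R.from_euler("z",8.2,degrees=True).as_matrix()[:2,:2]@[-27,54])
go((688,29.5,205),8.1)
E
```

```text
clock: 37.35
eef_pos: [475.9, -405.0, 104.1]
tool_rot: [3.14, -0.001, 0.14]
force: [0.3, -0.7, -0.6]
width: 44.7
44.74079479114713 [ 0.59379072  0.14518714 -1.12675265] [ 0.03567015 -0.02807774  0.00012951] [ 475.68090347 -404.92248145  103.65736777]
[686.87407935  29.39693526]
travel cm [ 27.11 -40.04 -10.14] twist -0.06 at [ 475.7 -404.9  103.7] yaw 8.04
```

View pics/s27c.png

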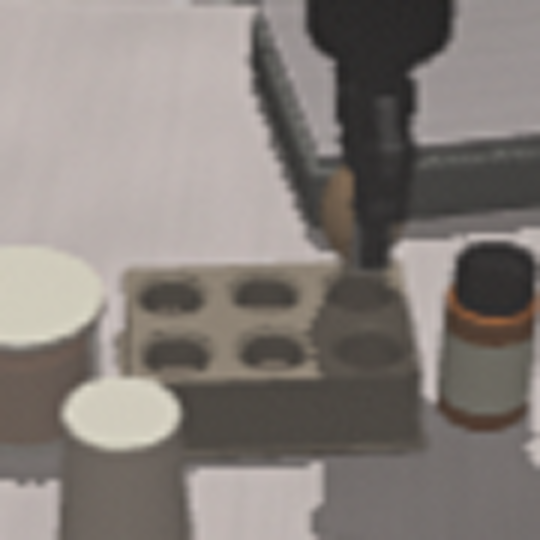

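Egg 2 is lifted (crop px 340,215). Carrying it now.

```bash
python3 -m inch '{"travel":[[0,0,-2.5],[0,0,-5],[0.5,-1,-7.5],[2,-3,-9.5],[4,-6,-10.2],[6,-9,-10.2],[8,-12,-10.2],[10,-15,-10.2],[12,-18,-10.2],[14,-21,-10.2]],"twist":[0,0,0,0,0,0,0,0,0,0],"fingers":[4.4,4.4,4.4,4.4,4.4,4.4,4.4,4.4,4.4,4.4]}'
python3 -m inch '{"travel":[[2,-3,0],[4,-6,0],[6,-9,0],[8,-12,0],[10,-15,0],[12,-17.5,0],[13,-19,0],[13,-19,0.5],[13,-19,1],[13,-19,1]],"twist":[0,0,0,0,0,0,0,0,0,0],"fingers":[4.4,4.4,4.4,4.4,4.4,4.4,4.4,4.4,4.4,4.4]}'
python3 - <<'E'
from h import *
go((687.2,29.3,120),8.1)
s=ctrl.read_state(); print(s["width"],s["force"])
E
```

```text
clock: 38.23
eef_pos: [584.8, -175.6, 204.9]
tool_rot: [3.141, 0.0, 0.14]
force: [-0.1, -0.3, -0.8]
width: 44.5
clock: 39.07
eef_pos: [685.4, 27.4, 193.0]
tool_rot: [3.14, 0.004, 0.14]
force: [-0.3, 0.2, -1.3]
width: 44.5
travel cm [ 0.23 -0.17  7.3 ] twist -0.09 at [685.4  27.4 193. ] yaw 8.01
44.49879631179232 [-0.27981345  0.17464237 -1.31256896]
```

```bash
python3 -m inch '{"travel":[[0.1,-0.1,1],[0.1,-0.1,2.5],[0.1,-0.1,4],[0.1,-0.1,5.5],[0.1,-0.1,7],[0.1,-0.1,8],[0.1,-0.1,8.8],[0.1,-0.1,9.3],[0.1,-0.1,9.5],[0.1,-0.1,9.5]],"twist":[0,0,0,0,0,0,0,0,0,0],"fingers":[4.4,4.4,4.4,4.4,4.4,4.4,4.4,4.4,4.4,4.4]}'
python3 - <<'E'
from h import *
d=vision.get_image("side")
cv2.imwrite("pics/side28.png",d["frame"][:,:,::-1])
crop("pics/side28.png","pics/s28c.png",210,140,310,250,5)
go((687.2,29.3,87),8.1)
s=ctrl.read_state(); print(s["width"],s["force"])
E
```

```text
clock: 39.9
eef_pos: [687.5, 30.4, 99.8]
tool_rot: [-3.141, 0.0, 0.141]
force: [0.7, -0.6, -1.8]
width: 44.9
travel cm [-0.08  0.11  1.33] twist -0.05 at [687.8  30.5 100.3] yaw 8.05
44.54843271626554 [ 0.7353559  -0.53044418 -0.44835354]
```

View pics/s28c.png

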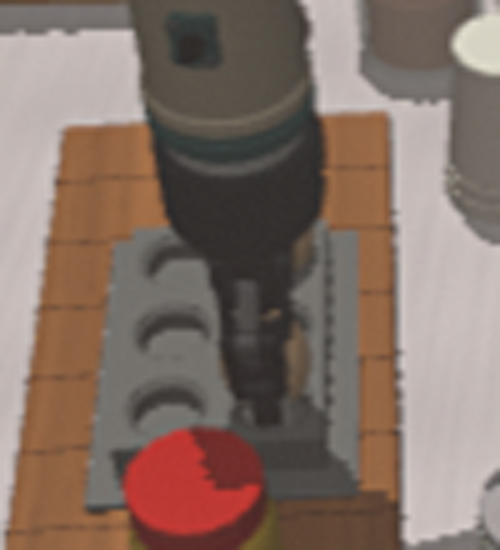

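```bash
python3 -m inch '{"travel":[[0,0.1,0.1],[0,0.1,0.25],[0,0.1,0.4],[0,0.1,0.55],[0,0.1,0.7],[0,0.1,0.85],[0,0.1,1.0],[0,0.1,1.1],[0,0.1,1.1],[0,0.1,1.1]],"twist":[0,0,0,0,0,0,0,0,0,0],"fingers":[4.4,4.4,4.4,4.4,4.4,4.4,4.4,4.4,4.4,4.4]}'
python3 - <<'E'
from h import *
go((687.2,29.3,86),8.1)
s=ctrl.read_state(); print(s["width"],s["force"],s["torque"])
E
```

```text
clock: 40.78
eef_pos: [687.6, 29.3, 88.9]
tool_rot: [-3.142, 0.0, 0.141]
force: [0.2, 1.2, -0.4]
width: 44.6
travel cm [-0.04 -0.01  0.29] twist -0.05 at [687.6  29.3  88.9] yaw 8.05
44.56914389630321 [ 0.15100704  1.16230217 -0.43281339] [-0.02130626  0.03204038 -0.00730944]
```

```bash
python3 -m inch '{"travel":[[0,0,0.05],[0,0,0.1],[0,0,0.15],[0,0,0.2],[0,0,0.25],[0,0,0.3],[0,0,0.3],[0,0,0.3],[0,0,0.3],[0,0,0.3]],"twist":[0,0,0,0,0,0,0,0,0,0],"fingers":[4.4,4.4,4.4,4.4,4.4,4.4,4.4,4.4,4.4,4.4]}'
python3 -m inch '{"travel":[[0,0,0],[0,0,0],[0,0,0],[0,0,0],[0,0,0],[0,0,0],[0,0,0],[0,0,0],[0,0,0],[0,0,0]],"twist":[0,0,0,0,0,0,0,0,0,0],"fingers":[4.45,4.5,4.55,4.6,4.65,4.7,4.8,4.9,5.1,5.3]}'
python3 -m inch '{"travel":[[0,0,0],[0,0,0],[0,0,0],[0,0,0],[0,0,0],[0,0,-0.5],[0,0,-1.5],[0,0,-3],[0,0,-5],[0,0,-7]],"twist":[0,0,0,0,0,0,0,0,0,0],"fingers":[5.8,6.3,6.8,7.3,7.8,8.2,8.5,8.5,8.5,8.5]}'
python3 - <<'E'
from h import *
d=vision.get_image("side")
cv2.imwrite("pics/side29.png",d["frame"][:,:,::-1])
crop("pics/side29.png","pics/s29c.png",210,140,310,250,5)
E
```

```text
clock: 41.62
eef_pos: [687.7, 29.1, 86.1]
tool_rot: [3.141, -0.0, 0.14]
force: [-0.9, 0.4, 0.4]
width: 44.4
clock: 42.45
eef_pos: [687.6, 29.5, 86.0]
tool_rot: [-3.141, -0.0, 0.141]
force: [1.1, -0.7, 0.4]
width: 52.8
clock: 43.28
eef_pos: [687.8, 29.5, 158.1]
tool_rot: [-3.141, -0.001, 0.141]
force: [0.6, 1.4, 0.6]
width: 85.2
```

View pics/s29c.png

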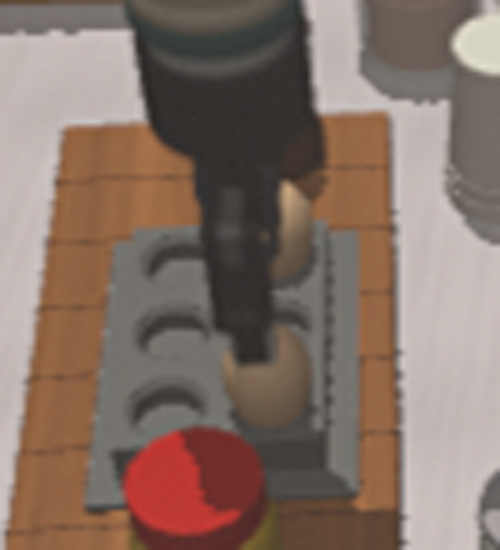

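Both eggs are standing (crop px 268,380 and 292,235). I'll raise the arm clear and do a final check.

```bash
python3 -m inch '{"travel":[[0,0,-2],[0,0,-4],[0,0,-6],[-3,0,-8],[-6,0,-8],[-9,0,-8],[-12,0,-8],[-15,0,-8],[-17,0,-8],[-17,0,-8]],"twist":[0,0,0,0,0,0,0,0,0,0],"fingers":[8.5,8.5,8.5,8.5,8.5,8.5,8.5,8.5,8.5,8.5]}'
python3 -m inch '{"travel":[[0,3,0],[0,6,0],[0,9,0],[0,12,0],[0,15,0],[0,18,0],[0,20,0],[0,20,0],[0,20,0],[0,20,0]],"twist":[0,0,0,0,0,0,0,0,0,0],"fingers":[8.5,8.5,8.5,8.5,8.5,8.5,8.5,8.5,8.5,8.5]}'
python3 - <<'E'
from h import *
for n in ("side","top"):
    d=vision.get_image(n); cv2.imwrite(f"pics/{n}30.png",d["frame"][:,:,::-1])
crop("pics/side30.png","pics/s30c.png",200,100,420,290,3)
crop("pics/top30.png","pics/t30c.png",240,95,410,250,4)
E
```

```text
clock: 44.17
eef_pos: [515.2, 4.6, 237.3]
tool_rot: [3.139, 0.003, 0.141]
force: [0.6, -0.0, -0.7]
width: 85.0
clock: 45.0
eef_pos: [547.9, -191.4, 236.8]
tool_rot: [-3.141, -0.002, 0.141]
force: [0.2, -0.3, 0.0]
width: 84.8
```

View pics/s30c.png

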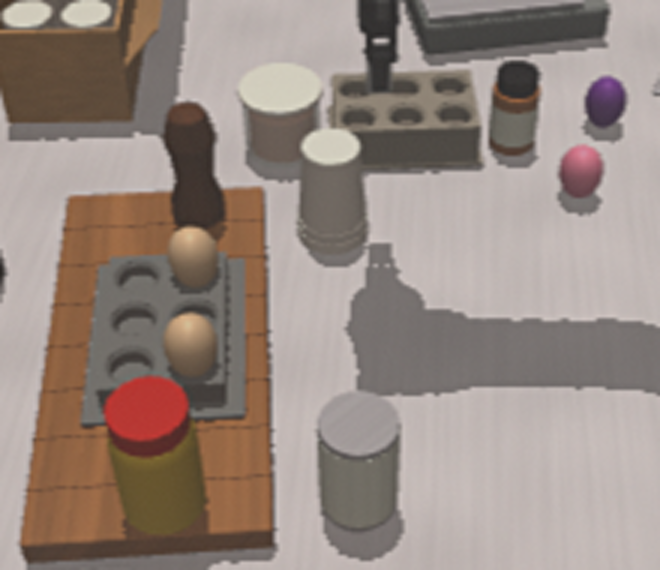

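View pics/t30c.png

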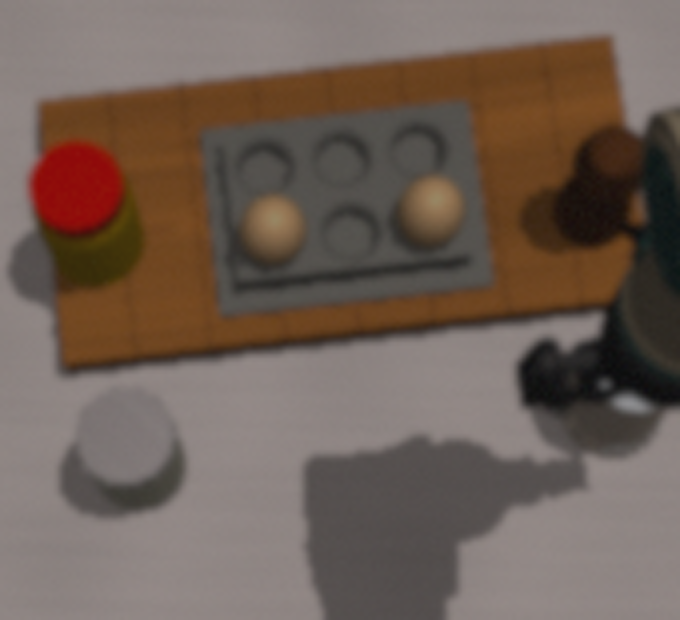

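Both eggs stand upright in the near corner pockets (top crop px 272,230 and 431,212), and nothing else has moved. I'll check their heights before handing in.

Run:
```python
from h import *
T=cam("top0.npz");S=cam("side0.npz")
t=lambda a:((a[0]+.5)/4-.5+240,(a[1]+.5)/4-.5+95)
s_=lambda a:((a[0]+.5)/3-.5+200,(a[1]+.5)/3-.5+100)
for a,b in [((431,212),(193,258)),((272,230),(189.5,345.5))]:
    x,e=tri(T,t(a),S,s_(b)); print(np.round(x,1),np.round(toblk(x),1),np.round(e,1))
d=vision.get_image("side")["frame"].astype(int); p=cv2.imread("pics/side30.png")[:,:,::-1].astype(int)
print("moved px",int((abs(d-p).max(2)>40).sum()))
ctrl.finish_job()
```

```text
[704.5 -79.2  78.2] [-34.  -58.   78.2] [0.1 0.1]
[689.1  28.8  79.6] [-34.   51.2  79.6] [0.2 0.2]
moved px 42
the job is handed in; nothing more can be done
```

The job is handed in at about 45 s on the robot's clock. The tray lies face up on the block and both eggs stand upright in two of its pockets.

**Tray:** I pushed it against the block, tipped its near edge up with the open fingertips, turned it over and slid it inward. The first tip slipped at about 40° because the fingers were too high, and the tray fell back face down. I repeated it with the fingers lower, and that worked. During that second lift the wrist force briefly read about 36 N. The tray's centre ended about 10 mm from the block's centre in x and 3 mm in y. It looks square with the block, and its whole base is on the block.

**Eggs:** I gripped each one lightly, with the opening set 2 mm under its diameter. I lowered each in small steps to about the contact height and opened the fingers slowly. No wrist reading during the placing was above 2 N.

**Last checks:**
- **Egg height:** the egg centres measured 78–80 mm high, against 82 mm expected. That is the same 2–3 mm by which the cameras read low in the carton.
- **Surroundings:** no bystander or look-alike looked moved in the last pictures, and the gripper was clear of everything.
- **Disagreement:** 42 pixels differed between the last two side pictures. I did not find out why; it may be residual arm motion or noise.

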